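# Clamp the sample bottles on the shaker and start it

### The arm

A 6-joint arm with a two-finger parallel gripper is mounted at the origin on the work surface. World frame = base frame: x ahead of the robot, y to its left, z up, the work surface at z = 0. Lengths are in m, angles in rad, forces in N, time in s.
With the tool pointing down it reaches from about 0.3 to 0.775 m from the base axis. Payload 14.6 kg.
Tool frame: the origin (TCP) lies at the very end of the fingers, on their centre line; the grasp point (between the pads) lies arm.tcp_to_grasp behind it (arm.tcp_to_grasp is the distance from the TCP to the grasp point, in m); z points along the fingers, y is the line along which they close (so a half turn about z gives the same grasp; the last joint's range is limited). The gripper opens to 94 mm and grips with 3 to 60 N. Pads are 16 mm wide; open, the fingers measure 119 mm over their backs; the gripper's body (75 mm by 177 mm) begins 78 mm behind the grasp point.
Start: joints at [-1.352, 0.3, 1.521, -0, 1.321, -0.067], TCP at [0.155, -0.528, 0.205] pointing down, gripper open.
Joint ranges: [-3.03, 3.03], [-0.79, 2.21], [0.23, 2.52], [-1.04, 4.18], [0, 3.07], [-2.55, 2.55]. Speed limits (rad/s): [2.22, 2.22, 2.57, 3.14, 3.14, 3.14].

### API

Orientations are given as [roll, pitch, yaw] about the fixed x, y, z axes, in that order (R = Rz(yaw) Ry(pitch) Rx(roll)).
In Python, from plant import arm gives the robot as it stands.
- The arm moves only by the shell command python3 drive.py 'ROWS'. ROWS is one flat JSON list of numbers that holds 1 to 5 rows one after another, with no inner brackets; each row has 7 numbers: a rotation vector rx, ry, rz in rad, then dx, dy, dz in m, then the finger opening in m; each row is the pose to reach, as a shift and turn from the pose commanded when the command began, along the tool's axes at that moment; what a row does not reach only later rows make up. A row lasts 1/12 s, in which the tool goes at most 0.0417 m and 0.125 rad, less where a joint would pass 70% of its speed; a pose out of reach is approached as far as the arm can. The fingers move at their own pace and stop on an object; the grip force is fixed at half the most. Time passes only in rows, so rows that do not move let the fingers close. It prints the time, the measured TCP pose, the force, the opening and the grip force at its end. Input that does not fit is refused with a message, and nothing moves.
- arm.get_obs(): the state, without advancing time (a new reading comes with each control period).
- arm.capture(name): name is "scene" or "top" or "wrist"; returns the picture (384x512x3 uint8, blue, green, red); there is no depth.
- arm.calibration(name): a dict with "vfov" (degrees; the focal length in pixels is half the picture's height over the tangent of half this angle, whatever the lens; pixels are square), "cx", "cy" (the principal point, pixels), "camera_from_world" (4x4, takes a point from world to camera coordinates). Camera axes: x right, y up, looking along -z (the intrinsics and any distortion apply to the point x, -y, -z); pixel columns grow to the right and rows downward; lengths in m; the calibration is good to about 2 mm. A picture is of the moment at which its call begins: read the wrist's pose just before it. calibration takes no time and is no camera call; for the wrist camera it gives the pose at the moment of the call.
- arm.job_done(): hands the job in; it is judged then, once.
The state is a dict: "clock": time; "joints": joint angles; "joint_vel": joint speeds; "tau": joint torques, N m; "tool_pos": TCP position; "tcp_rot": TCP orientation; "wrist_force": force on the tool from outside, world axes, zero at the start; "wrist_torque": the same for the moment, N m; "finger_gap": finger opening in m; "gripper_force": force on a finger pad.
Only numpy, scipy, OpenCV 4.12 (cv2) and the standard library are available. Lean on these libraries where they do the work, as an engineer would, in place of code of your own. Each camera call takes 0.05 s, during which the arm holds its last target. There are 200 camera calls.

### The job

Lay every square sample bottle on the shaker deck, one to a lane, lying along its lane on any side and either way round. Then push the clamp bar fully home towards the fence and turn the wing nut clockwise, in short turns between the uprights, until it is fully tight, and only then press the keys on the control box one at a time, all the way down: power (smallest), timer (middle), start (largest). Leave the dishes, the tip box and the amber bottle where they stand.

Things in the scene. Friction and masses are not known exactly. Their poses are not given: they have to be found in the camera images.
- shaker: White bench shaker, fixed, 270 x 380 mm, bare metal deck 55 mm above the bench. Origin: centre of its footprint at bench level; x points away from the robot's side to the fence, y left, z up. A steel fence 30 mm high has its inner face at x = +105 mm. Two steel uprights, 16 mm thick, 260 mm above the bench, stand at y = +155, x = -96 and +84 mm.
- lane0 (a point): On the deck, middle of the rightmost of 4 lanes, where a clamped bottle's middle lies: shaker x = 53.5, y = -145, z = 55 mm. The other lanes' middles: y = -83, -21, +41 mm. Lanes run along x from 8 mm to the fence, 56 mm wide between ribs 5 mm high and 6 mm wide. A gripper body reaching more than 100 mm left of the last lane's middle meets the uprights.
- bar (a joint): Aluminium clamp bar, 16 mm thick (x), 315 mm long (y), top 30 mm above the deck; slides along the shaker's x with about 5 N friction and stays where left: 0 m = back towards the robot, 0.050 = fully home at its stop; starts at 0 to 0.012. Home, its bottle-side face is at x = +2 mm, 103 mm from the fence. Its left end is a dark shoe 44 x 46 mm, top 25 mm above the deck, carrying the nut.
- bar_face (a point): Point on the bar's near face (robot's side), at the middle of the lanes, 16 mm above the deck: a place to push. Moves with the bar. The deck is clear for 60 mm or more on the robot's side of it.
- nut (a joint): Steel wing nut, vertical axis, friction 0.08 N m; rad, growing clockwise from above = tightening; 5.0 = fully tight at its hard stop; starts at 0 to 0.8. At 0 the wings lie along the shaker's y. Wings 60 mm tip to tip, 10 mm thick, 90 to 116 mm above the bench (middle 24 mm only to 111). Can be gripped across its thickness or across the tips: every quarter turn the other grip fits.
- nut_grip (a point): On the nut's axis, 110 mm above the bench, 6 mm below the wing tops; moves with the bar. With the bar home it is midway between the uprights, 90 mm from each, so a wide gripper body can turn there only while its closing line stays within about 50 degrees of the shaker's y. Only the shoe, 80 mm above the bench, lies under the nut.
- controller: Grey control box, black face, fixed left of the shaker, 200 x 85 mm, 45 mm high; origin: centre of its footprint at bench level. Three white round keys in a row along its x axis: power (smallest, nearest the robot), timer (middle), start (largest, farthest).
- key_power (a joint): Spring key: power key, the smallest, 20 mm across: 0 m = up, 0.006 m = fully down, which takes 5 N; it springs back. It counts as pressed beyond about 0.0045 m.
- key_power_top (a point): Centre of the top face of the power key.
- key_timer (a joint): Spring key: timer key, the middle one, 28 mm across: 0 m = up, 0.006 m = fully down, which takes 5 N; it springs back. It counts as pressed beyond about 0.0045 m.
- key_timer_top (a point): Centre of the top face of the timer key.
- key_start (a joint): Spring key: start key, the largest, 40 mm across: 0 m = up, 0.006 m = fully down, which takes 5 N; it springs back. It counts as pressed beyond about 0.0045 m.
- key_start_top (a point): Centre of the top face of the start key.
- bottle0: Clear square plastic bottle with a paper band and round white cap, lying on its side, 100 mm long in all, 34 x 34 mm section, 0.08 to 0.17 kg. Its x axis runs along its length to the cap end (y, z across); origin: middle of the length, on the face that is underneath at the start. Any of its four sides may be underneath. May be absent.
- bottle0_mid (a point): Centre of that bottle (17 mm above what it lies on). Best gripped here across the 34 mm.
- bottle1: Clear square plastic bottle with a paper band and round white cap, lying on its side, 100 mm long in all, 34 x 34 mm section, 0.08 to 0.17 kg. Its x axis runs along its length to the cap end (y, z across); origin: middle of the length, on the face that is underneath at the start. Any of its four sides may be underneath. May be absent.
- bottle1_mid (a point): Centre of that bottle (17 mm above what it lies on). Best gripped here across the 34 mm.
- bottle2: Clear square plastic bottle with a paper band and round white cap, lying on its side, 100 mm long in all, 34 x 34 mm section, 0.08 to 0.17 kg. Its x axis runs along its length to the cap end (y, z across); origin: middle of the length, on the face that is underneath at the start. Any of its four sides may be underneath. May be absent.
- bottle2_mid (a point): Centre of that bottle (17 mm above what it lies on). Best gripped here across the 34 mm.
- bottle3: Clear square plastic bottle with a paper band and round white cap, lying on its side, 100 mm long in all, 34 x 34 mm section, 0.08 to 0.17 kg. Its x axis runs along its length to the cap end (y, z across); origin: middle of the length, on the face that is underneath at the start. Any of its four sides may be underneath. May be absent.
- bottle3_mid (a point): Centre of that bottle (17 mm above what it lies on). Best gripped here across the 34 mm.
- dishes: Stack of three glass dishes, 90 mm across, 44 mm high, a bystander; origin at the centre of its underside.
- tipbox: Grey tip box with clear lid, 85 x 125 mm, 70 mm high, a bystander; origin at the centre of its underside.
- reagent: Amber reagent bottle, 64 mm across, 110 mm high, a bystander; origin at the centre of its underside.

How it is judged:
By the outcome, as a careful person would: the job done as asked, in the order asked, and still so for the second after the job is handed in, with the robot touching nothing.
Of bottle0, bottle1, bottle2, bottle3 only 2 to 4 are there at a start; the rules pass over those that are not, and their reading is None.
At some moment in a run one of bottle0, bottle1, bottle2, bottle3 may be knocked a few centimetres aside while the robot is not near it.
Once in a run the grip may slacken for a moment while it holds something.
It also fails if it takes over 210 s, if anything falls off the work surface, if the arm or the gripper's body presses on something with over 40 N, if the wrist force passes 120 N, or if a joint passes its speed limit or range.

## Working session

There is one attempt and no reset: what is moved stays moved. The work goes in short steps, Python scripts to look and compute and a shell command to move; the robot and the scene stay as the last step left them, time stands still between calls to the robot, and variables do not carry over. Pictures are saved under pics/ and viewed, at most 14 in all, crops included, and the job is handed in when it is done.

```bash
ls; mkdir -p pics; python3 - <<'E'
from plant import arm
import cv2,numpy as np
for n in ("scene","top"):
    cv2.imwrite(f"pics/{n}0.png",arm.capture(n))
for n in ("scene","top","wrist"):
    c=arm.calibration(n); print(n,{k:(np.round(v,4).tolist() if k=="camera_from_world" else v) for k,v in c.items()})
print(arm.get_obs()); print(arm.tcp_to_grasp)
E
```

```text
drive.py
pics
plant.py
scene {'vfov': 51.97043456976193, 'cx': 256.5563547374608, 'cy': 194.0639793393218, 'camera_from_world': [[-0.2934, 0.9559, 0.0143, 0.1585], [-0.7171, -0.23, 0.6579, 0.3035], [0.6321, 0.1828, 0.753, -1.6275], [0.0, 0.0, 0.0, 1.0]]}
top {'vfov': 48.33074042303478, 'cx': 254.29368204178, 'cy': 196.45841569511478, 'camera_from_world': [[-0.0132, -0.9998, -0.0121, 0.0112], [0.9925, -0.0145, 0.121, -0.5267], [-0.1212, -0.0104, 0.9926, -1.3103], [0.0, 0.0, 0.0, 1.0]]}
wrist {'vfov': 59.72869690314228, 'cx': 258.8335725189703, 'cy': 188.28395013958502, 'camera_from_world': [[0.2816, -0.9595, -0.0009, -0.5484], [0.9234, 0.2712, -0.2717, 0.0282], [0.261, 0.0757, 0.9624, -0.3913], [0.0, 0.0, 0.0, 1.0]]}
{'clock': 0.1, 'joints': array([-1.35158566e+00,  3.00425239e-01,  1.52151364e+00,  1.99416005e-07,
        1.32066776e+00, -6.66094672e-02]), 'joint_vel': array([-0.0015358 , -0.00169161, -0.00169695,  0.00032144, -0.0010059 ,
        0.00098294]), 'tau': array([ 1.63886365e-03, -5.32636642e+01, -3.53280473e+01,  7.09598651e-02,
        2.34492804e-02, -6.31534726e-05]), 'tool_pos': array([ 0.15501255, -0.52746874,  0.20494001]), 'tcp_rot': array([-3.14058093e+00, -6.76838302e-05,  2.85820052e-01]), 'wrist_force': array([ 0.19112324,  0.04860348, -0.50544295]), 'wrist_torque': array([-0.03106521, -0.00532378,  0.02281907]), 'gripper_force': 0.0, 'finger_gap': 0.09383693876866706}
0.0188
```
View pics/top0.png

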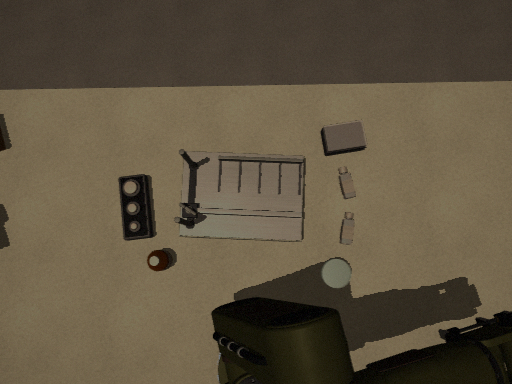

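View pics/scene0.png

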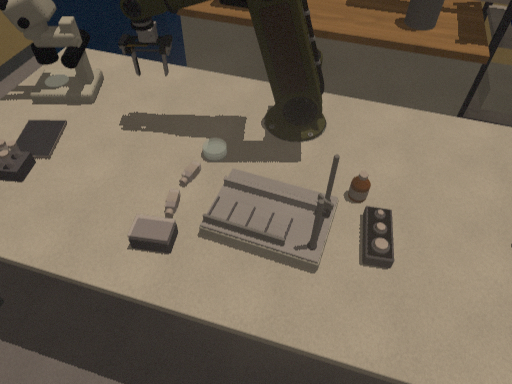

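The top view shows the shaker at pixels (180–305, 151–241), with its nut end on the left. Two bottles lie near (346,183) and (347,228), the control box is at about (135,208), the amber bottle at (159,260), the dishes at (336,272) and the tip box at (343,138). The scene view agrees: two bottles only.

```bash
cat > h.py <<'E'
import numpy as np, cv2
from plant import arm
from scipy.spatial.transform import Rotation as R
def K(c): 
    f=192/np.tan(np.radians(c["vfov"])/2); return f,c["cx"],c["cy"]
def ray(c,uv):
    f,cx,cy=K(c); T=np.array(c["camera_from_world"])
    d=T[:3,:3].T@np.array([(uv[0]-cx)/f,-(uv[1]-cy)/f,-1]); return -T[:3,:3].T@T[:3,3],d
def onz(c,uv,z):
    o,d=ray(c,uv); return o+d*(z-o[2])/d[2]
def proj(c,p):
    f,cx,cy=K(c); T=np.array(c["camera_from_world"]); q=T[:3,:3]@np.asarray(p)+T[:3,3]
    return np.array([cx+f*q[0]/-q[2], cy-f*q[1]/-q[2]])
def tri(c1,u1,c2,u2):
    o1,d1=ray(c1,u1);o2,d2=ray(c2,u2)
    s=np.linalg.lstsq(np.c_[d1,-d2],o2-o1,rcond=None)[0]
    a,b=o1+s[0]*d1,o2+s[1]*d2; return (a+b)/2,np.linalg.norm(a-b)
def pose():
    o=arm.get_obs(); return o["tool_pos"],R.from_euler("xyz",o["tcp_rot"])
def togo(p,yaw=None):
    """shift in tool axes (and tool-frame rotvec for straight-down yaw of tool x axis) to reach TCP p"""
    t,r=pose(); s=r.inv().apply(np.asarray(p)-t)
    rv=np.zeros(3)
    if yaw is not None: rv=(r.inv()*R.from_euler("xyz",[np.pi,0,yaw])).as_rotvec()
    print("rotvec",rv.round(4),"shift",s.round(4),"tcp",t.round(4),"rpy",r.as_euler("xyz").round(4))
E
python3 - <<'E'
from h import *
c=arm.calibration("top")
for n,uv,z in [("shk",(189,151),.055),("shk",(305,156),.055),("shk",(303,241),.055),("shk",(180,237),.055),("fence R",(303,160),.085),("fence L",(219,156),.085),
 ("b",(346,183),.034),("b",(347,228),.034),("btip",(342,167),.034),("btip",(350,198),.034),("b2tip",(349,212),.034),("b2e",(347,244),.034),("k",(131,187),.05),("k",(132,209),.05),("k",(134,226),.05),("dish",(336,272),.044),("amb",(154,261),.11),("tip",(343,138),.07),("nut",(192,212),.11)]:
    print(n,uv,onz(c,uv,z).round(3))
E
```

```text
shk (189, 151) [0.67  0.206 0.055]
shk (305, 156) [ 0.649 -0.156  0.055]
shk (303, 241) [ 0.385 -0.143  0.055]
shk (180, 237) [0.403 0.232 0.055]
fence R (303, 160) [ 0.63  -0.146  0.085]
fence L (219, 156) [0.646 0.109 0.085]
b (346, 183) [ 0.565 -0.284  0.034]
b (347, 228) [ 0.424 -0.282  0.034]
btip (342, 167) [ 0.616 -0.274  0.034]
btip (350, 198) [ 0.517 -0.295  0.034]
b2tip (349, 212) [ 0.474 -0.29   0.034]
b2e (347, 244) [ 0.375 -0.28   0.034]
k (131, 187) [0.56  0.387 0.05 ]
k (132, 209) [0.491 0.383 0.05 ]
k (134, 226) [0.438 0.375 0.05 ]
dish (336, 272) [ 0.291 -0.241  0.044]
amb (154, 261) [0.332 0.297 0.11 ]
tip (343, 138) [ 0.7   -0.273  0.07 ]
nut (192, 212) [0.474 0.187 0.11 ]
```
Shaker footprint center ~ (0.525,0.04), yaw: left edge... from corners (0.385,-0.143)->(0.403,0.232): direction (0.018,0.375): y axis tilted → yaw = -0.048. Far edge (0.649,-0.156)->(0.67,0.206): -0.058. So yaw about -0.05.

```bash
python3 - <<'E'
from h import *
togo([0.45,-0.28,0.35],-0.0)
c=arm.calibration("wrist"); o,_=ray(c,(0,0)); t,r=pose(); print("cam in tool",r.inv().apply(o-t), r.inv().apply(ray(c,(258.8,188.3))[1]))
E
```

```text
rotvec [-1.000e-03  1.000e-04  2.858e-01] shift [ 0.3528 -0.1544 -0.1449] tcp [ 0.155  -0.5275  0.2049] rpy [-3.1406e+00 -1.0000e-04  2.8580e-01]
cam in tool [ 0.07902226 -0.00116421 -0.17878263] [-2.71844917e-01 -5.76839414e-05  9.62341078e-01]
```

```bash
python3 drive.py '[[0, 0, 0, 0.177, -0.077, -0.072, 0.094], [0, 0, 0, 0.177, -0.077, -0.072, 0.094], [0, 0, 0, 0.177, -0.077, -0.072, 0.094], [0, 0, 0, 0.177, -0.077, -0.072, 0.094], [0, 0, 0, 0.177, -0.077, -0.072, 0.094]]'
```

```text
refused: ROWS must be one flat list, 7 numbers to a row, no inner brackets. Nothing was moved.
```

Nothing moved. I misread the format; it is one flat list, 7 numbers to a row, no inner brackets. Resending.

```bash
python3 drive.py '[0, 0, 0, 0.177, -0.077, -0.072, 0.094, 0, 0, 0, 0.177, -0.077, -0.072, 0.094, 0, 0, 0, 0.177, -0.077, -0.072, 0.094, 0, 0, 0, 0.177, -0.077, -0.072, 0.094, 0, 0, 0, 0.177, -0.077, -0.072, 0.094]'
python3 drive.py '[0, 0, 0.286, 0.177, -0.077, -0.072, 0.094, 0, 0, 0.286, 0.177, -0.077, -0.072, 0.094, 0, 0, 0.286, 0.177, -0.077, -0.072, 0.094, 0, 0, 0.286, 0.177, -0.077, -0.072, 0.094, 0, 0, 0.286, 0.177, -0.077, -0.072, 0.094]'
python3 drive.py '[0, 0, 0, 0, 0, 0, 0.094, 0, 0, 0, 0, 0, 0, 0.094]'
python3 - <<'E'
from h import *
togo([0.45,-0.28,0.35],-0.0)
np.save("c1.npy",arm.calibration("wrist"),allow_pickle=True)
im=arm.capture("wrist"); cv2.imwrite("pics/w1.png",im)
E
```

```text
clock: 0.52
tool_pos: [0.3043, -0.4023, 0.2781]
tcp_rot: [-3.141, -0.0, 0.286]
wrist_force: [0.3, -1.0, 0.5]
finger_gap: 0.094
gripper_force: 0.0
clock: 0.93
tool_pos: [0.4484, -0.2819, 0.3481]
tcp_rot: [-3.141, 0.0, -0.001]
wrist_force: [0.7, -1.4, 0.3]
finger_gap: 0.0939
gripper_force: 0.0
clock: 1.1
tool_pos: [0.4484, -0.2823, 0.3475]
tcp_rot: [3.141, -0.0, 0.003]
wrist_force: [-0.1, -0.9, -0.9]
finger_gap: 0.0939
gripper_force: 0.0
rotvec [ 0.0001 -0.0001  0.0029] shift [ 0.0016 -0.0023 -0.0025] tcp [ 0.4484 -0.2823  0.3475] rpy [ 3.1415e+00 -1.0000e-04  2.9000e-03]
```

View pics/w1.png

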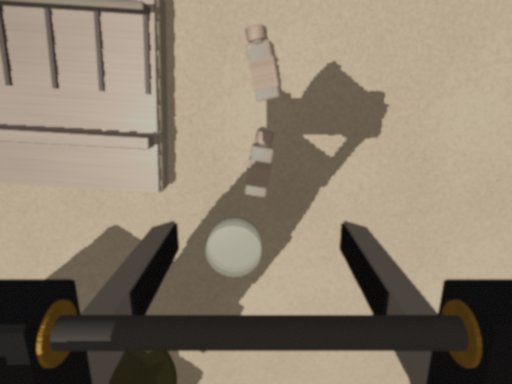

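The wrist view shows bottle A from its cap at (256,28) to its end at (267,99). Bottle B runs from its cap at (263,130) to its end at (257,195), partly in shadow. The right corner of the shaker is at (163,190) and the dishes at (234,247).

```bash
python3 - <<'E'
import cv2
im=cv2.imread("pics/w1.png")[15:205,200:320]
cv2.imwrite("pics/w1c.png",cv2.resize(cv2.convertScaleAbs(im,alpha=1.4),None,fx=3,fy=3,interpolation=cv2.INTER_CUBIC))
from h import *
c=np.load("c1.npy",allow_pickle=True).item()
for uv in [(248,42),(270,40),(256,100),(278,97),(256,26),(263,130),(257,195),(252,145),(274,145)]: print(uv,onz(c,uv,.034).round(4))
print("shk",onz(c,(163,190),.055).round(4),onz(c,(157,0),.055).round(4))
E
```

```text
(248, 42) [ 0.595  -0.2661  0.034 ]
(270, 40) [ 0.5976 -0.2961  0.034 ]
(256, 100) [ 0.5187 -0.2771  0.034 ]
(278, 97) [ 0.5229 -0.3083  0.034 ]
(256, 26) [ 0.615 -0.277  0.034]
(263, 130) [ 0.4764 -0.2873  0.034 ]
(257, 195) [ 0.3773 -0.2786  0.034 ]
(252, 145) [ 0.4544 -0.2712  0.034 ]
(274, 145) [ 0.4545 -0.3036  0.034 ]
shk [ 0.391  -0.1409  0.055 ] [ 0.6409 -0.1521  0.055 ]
```

View pics/w1c.png

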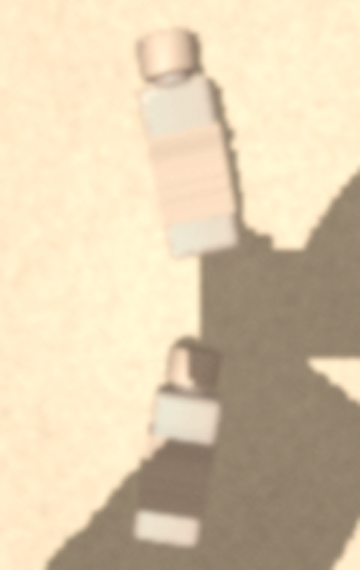

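The crop gives corners for both. In full-image pixels, A's body is (246.7,45), (269.3,41), (279,96), (257.3,99.3) with the cap end at (255.7,25). B's body is (251.7,145), (273.3,149.3), (266,197), (245,194.3) with the cap end at (265.7,127.7).

```bash
python3 - <<'E'
from h import *
c=np.load("c1.npy",allow_pickle=True).item()
for P,cap in [([(246.7,45),(269.3,41),(279,96),(257.3,99.3)],(255.7,25)),([(251.7,145),(273.3,149.3),(266,197),(245,194.3)],(265.7,127.7))]:
    W=[onz(c,p,.034)[:2] for p in P]; ce=onz(c,cap,.03)[:2]
    top=(W[0]+W[1])/2; bot=(W[2]+W[3])/2; d=ce-bot
    print("w",np.linalg.norm(W[0]-W[1]).round(4),np.linalg.norm(W[2]-W[3]).round(4),"body",np.linalg.norm(top-bot).round(4),"len",np.linalg.norm(d).round(4),"mid",((ce+bot)/2).round(4),"yaw body",np.arctan2(*(top-bot)[::-1]).round(3),"yaw all",np.arctan2(d[1],d[0]).round(3))
togo([0.56,-0.286,0.12],0.19)
togo([0.426,-0.284,0.12],-0.08)
E
```

```text
w 0.0312 0.0311 body 0.0733 len 0.0966 mid [ 0.5694 -0.2855] yaw body 0.2 yaw all 0.184
w 0.0326 0.0326 body 0.0757 len 0.1041 mid [ 0.4278 -0.2838] yaw body -0.137 yaw all -0.144
rotvec [-0.0004  0.0008 -0.1889] shift [0.1128 0.003  0.2269] tcp [ 0.4474 -0.2832  0.347 ] rpy [-3.1412e+00  8.0000e-04  1.1000e-03]
rotvec [-0.0003  0.0008  0.0811] shift [-0.0212  0.0009  0.227 ] tcp [ 0.4474 -0.2832  0.347 ] rpy [-3.1412e+00  8.0000e-04  1.1000e-03]
```

```bash
python3 drive.py '[0, 0, 0, 0.036, -0.162, -0.033, 0.094, 0, 0, 0, 0.036, -0.162, -0.033, 0.094, 0, 0, 0, 0.036, -0.162, -0.033, 0.094, 0, 0, 0, 0.036, -0.162, -0.033, 0.094, 0, 0, 0, 0.036, -0.162, -0.033, 0.094]'
python3 drive.py '[0, 0, 0, 0.036, -0.162, 0, 0.094, 0, 0, 0, 0.036, -0.162, 0, 0.094, 0, 0, 0, 0.036, -0.162, 0, 0.094, 0, 0, 0, 0.036, -0.162, 0, 0.094, 0, 0, 0, 0.036, -0.162, 0, 0.094]'
python3 drive.py '[0, 0, 0, 0, 0, 0, 0.094, 0, 0, 0, 0, 0, 0, 0.094, 0, 0, 0, 0, 0, 0, 0.094]'
python3 - <<'E'
from h import *
togo([0.52,0.04,0.38],-0.0)
np.save("c2.npy",arm.calibration("wrist"),allow_pickle=True)
im=arm.capture("wrist"); cv2.imwrite("pics/w2.png",im)
cv2.imwrite("pics/w2b.png",cv2.resize(cv2.convertScaleAbs(im[:320],alpha=1.2),(800,500),interpolation=cv2.INTER_CUBIC))
E
```

```text
clock: 1.57
tool_pos: [0.4836, -0.1178, 0.3816]
tcp_rot: [-3.141, -0.002, 0.002]
wrist_force: [0.8, -0.2, 0.4]
finger_gap: 0.0942
gripper_force: 0.0
clock: 1.98
tool_pos: [0.5196, 0.0444, 0.3793]
tcp_rot: [-3.141, 0.002, 0.003]
wrist_force: [-0.9, 0.3, 1.4]
finger_gap: 0.0943
gripper_force: 0.0
clock: 2.23
tool_pos: [0.5192, 0.0387, 0.3803]
tcp_rot: [3.141, 0.0, -0.003]
wrist_force: [-0.2, 0.4, 0.1]
finger_gap: 0.0937
gripper_force: 0.0
rotvec [ 0.0003  0.0003 -0.0025] shift [ 0.0008 -0.0013  0.0003] tcp [0.5192 0.0387 0.3803] rpy [ 3.1413e+00  3.0000e-04 -2.5000e-03]
```

View pics/w2b.png

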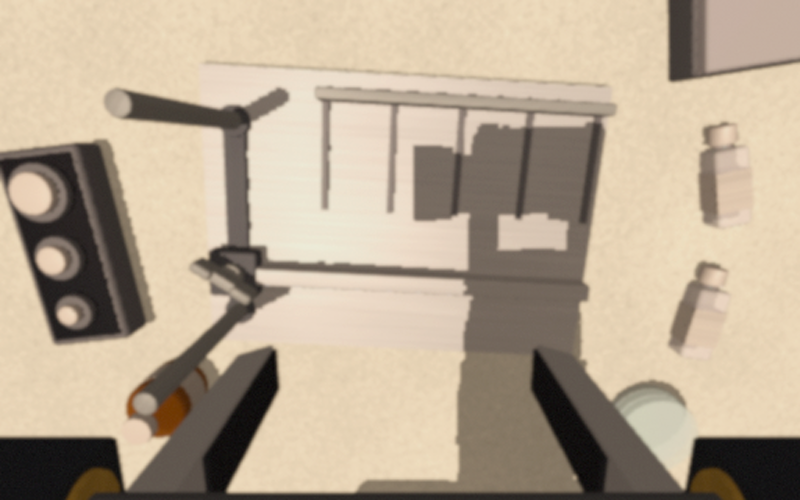

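The picture shows the whole shaker. In zoomed pixels the rib ends are at (325,209) to (585,222), the upright tops at (118,103) and (146,402), and the nut at about (226,281) with its wings running from (200,266) to (253,300). The keys are at (70,314), (52,257) and (34,192), and both bottles lie at the right.

```bash
python3 - <<'E'
from h import *
from scipy.optimize import least_squares
c=np.load("c2.npy",allow_pickle=True).item(); s=1.5625
ct=arm.calibration("top")
obs=[((325,209),(.008,.072,.060)),((391,212),(.008,.010,.060)),((456,214),(.008,-.052,.060)),((520,217),(.008,-.114,.060)),((585,222),(.008,-.176,.060)),
((204,62),(.135,.19,.055)),((608,86),(.135,-.19,.055)),((580,353),(-.135,-.19,.055)),((118,103),(.084,.155,.26)),((146,402),(-.096,.155,.26))]
W=[onz(c,(u[0]/s,u[1]/s),p[2])[:2] for u,p in obs]; P=np.array([p for _,p in obs])
def tf(q,P): 
    a=np.cos(q[2]),np.sin(q[2]); return np.c_[q[0]+a[0]*P[:,0]-a[1]*P[:,1],q[1]+a[1]*P[:,0]+a[0]*P[:,1]]
r=least_squares(lambda q:(tf(q,P)-W).ravel(),[.525,.04,-.05],loss="soft_l1",f_scale=.002); q=r.x
print("shaker",q.round(4)); print("res mm",((tf(q,P)-W)*1e3).round(1).tolist())
np.save("shk.npy",q)
inv=lambda w:(np.array([[np.cos(q[2]),np.sin(q[2])],[-np.sin(q[2]),np.cos(q[2])]])@(np.array(w)-q[:2])).round(4)
for u,z,n in [((200,266),.116,"wing"),((253,300),.116,"wing"),((226,281),.111,"nutc"),((258,286),.085,"barL near?"),((585,300),.085,"bar near R"),((256,264),.085,"bar far L"),((585,284),.085,"bar far R"),((241,250),.08,"shoe top")]:
    print(n,inv(onz(c,(u[0]/s,u[1]/s),z)[:2]))
for n,u,ut in [("power",(70,314),(134,226)),("timer",(52,257),(132,208.5)),("start",(34,192),(131,187))]:
    p,e=tri(c,(u[0]/s,u[1]/s),ct,ut); print(n,p.round(4),e.round(4),onz(c,(u[0]/s,u[1]/s),.053).round(4))
for P,cap in [([(704,155),(748,148),(750,222),(709,227)],(721,124)),([(688,285),(728,294),(711,356),(673,349)],(714,263))]:
    W=[onz(c,np.array(p)/s,.034)[:2] for p in P]; ce=onz(c,np.array(cap)/s,.03)[:2]
    bot=(W[2]+W[3])/2; d=ce-bot; print("bottle",((ce+bot)/2).round(4),np.arctan2(d[1],d[0]).round(3),np.linalg.norm(d).round(4))
E
```

```text
shaker [ 0.5297  0.0432 -0.0471]
res mm [[-0.0, -0.3], [0.1, 0.3], [-0.8, 0.2], [-0.7, -0.7], [1.4, -0.2], [2.6, 8.8], [5.7, -8.9], [-5.7, 1.4], [-0.1, 0.2], [-2.0, -0.7]]
wing [-0.0392  0.1724]
wing [-0.068   0.1275]
nutc [-0.0531  0.1522]
barL near? [-0.0636  0.1313]
bar near R [-0.0637 -0.1772]
bar far L [-0.0426  0.1325]
bar far R [-0.0481 -0.1751]
shoe top [-0.031   0.1474]
power [0.4381 0.3717 0.0646] 0.0017 [0.4349 0.3802 0.053 ]
timer [0.4936 0.3816 0.059 ] 0.0047 [0.494  0.3875 0.053 ]
start [0.5578 0.3823 0.0676] 0.0013 [0.5572 0.3929 0.053 ]
bottle [ 0.5697 -0.2765] 0.222 0.0989
bottle [ 0.4321 -0.2753] -0.107 0.0983
```

```bash
python3 drive.py '[0, 0, 0, 0.03, 0.2, 0, 0.094, 0, 0, 0, 0.03, 0.2, 0, 0.094, 0, 0, 0, 0.03, 0.2, 0, 0.094, 0, 0, 0, 0.03, 0.2, 0, 0.094, 0, 0, 0, 0.03, 0.2, 0, 0.094]'
python3 drive.py '[0, 0, -0.19, 0.02, 0.123, 0.1, 0.094, 0, 0, -0.19, 0.02, 0.123, 0.1, 0.094, 0, 0, -0.19, 0.02, 0.123, 0.1, 0.094, 0, 0, -0.19, 0.02, 0.123, 0.1, 0.094, 0, 0, -0.19, 0.02, 0.123, 0.1, 0.094]'
python3 drive.py '[0, 0, 0, 0, 0, 0, 0.094, 0, 0, 0, 0, 0, 0, 0.094]'
python3 - <<'E'
from h import *
togo([0.5694,-0.2855,0.12],0.19)
c=arm.calibration("wrist")
im=arm.capture("wrist"); cv2.imwrite("pics/w3.png",im); np.save("c3.npy",c,allow_pickle=True)
print([proj(c,p).round(0) for p in [(.5694,-.2855,.034),(.428,-.284,.034)]])
E
```

```text
clock: 2.7
tool_pos: [0.5486, -0.1634, 0.3805]
tcp_rot: [3.141, -0.0, -0.003]
wrist_force: [0.1, 1.0, -0.0]
finger_gap: 0.0938
gripper_force: 0.0
clock: 3.12
tool_pos: [0.567, -0.2876, 0.2743]
tcp_rot: [-3.137, 0.007, 0.184]
wrist_force: [0.0, 0.3, -0.9]
finger_gap: 0.0938
gripper_force: 0.0
clock: 3.28
tool_pos: [0.5689, -0.2831, 0.2814]
tcp_rot: [3.141, -0.001, 0.189]
wrist_force: [0.4, 0.4, 1.4]
finger_gap: 0.0937
gripper_force: 0.0
rotvec [ 0.0006 -0.0008 -0.0014] shift [-1.000e-04  2.400e-03  1.614e-01] tcp [ 0.5689 -0.2831  0.2814] rpy [ 3.141e+00 -8.000e-04  1.886e-01]
[array([262., 158.]), array([241., 255.])]
```

View pics/w3.png

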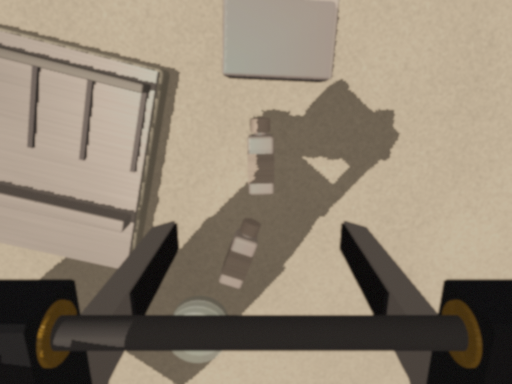

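Bottle A now stands upright in the picture at (261,155), where I predicted (262,158), so the alignment is good. Next I descend and grip.

```bash
python3 drive.py '[0, 0, 0, 0.001, 0.002, 0.2, 0.094, 0, 0, 0, 0.001, 0.002, 0.2, 0.094, 0, 0, 0, 0.001, 0.002, 0.2, 0.094, 0, 0, 0, 0.001, 0.002, 0.2, 0.094, 0, 0, 0, 0.001, 0.002, 0.2, 0.094]'
python3 drive.py '[0, 0, 0, 0, 0, 0.03, 0.094, 0, 0, 0, 0, 0, 0.055, 0.094, 0, 0, 0, 0, 0, 0.073, 0.094, 0, 0, 0, 0, 0, 0.073, 0.094]'
python3 drive.py '[0, 0, 0, 0, 0, 0, 0.0, 0, 0, 0, 0, 0, 0, 0.0, 0, 0, 0, 0, 0, 0, 0.0, 0, 0, 0, 0, 0, 0, 0.0, 0, 0, 0, 0, 0, 0, 0.0]'
python3 drive.py '[0, 0, 0, 0, 0, 0, 0.0, 0, 0, 0, 0, 0, 0, 0.0, 0, 0, 0, 0, 0, 0, 0.0]'
```

```text
clock: 3.75
tool_pos: [0.5705, -0.2833, 0.0792]
tcp_rot: [3.141, -0.0, 0.191]
wrist_force: [1.3, 0.5, 0.4]
finger_gap: 0.0939
gripper_force: 0.0
clock: 4.08
tool_pos: [0.5696, -0.2829, 0.005]
tcp_rot: [-3.139, 0.003, 0.191]
wrist_force: [-0.6, -0.3, -1.3]
finger_gap: 0.0935
gripper_force: 0.0
clock: 4.5
tool_pos: [0.5711, -0.2845, 0.0087]
tcp_rot: [3.141, -0.001, 0.19]
wrist_force: [0.8, 0.7, 0.1]
finger_gap: 0.0643
gripper_force: 0.0
clock: 4.75
tool_pos: [0.5707, -0.2843, 0.0076]
tcp_rot: [3.142, -0.0, 0.19]
wrist_force: [0.3, 0.5, 0.4]
finger_gap: 0.044
gripper_force: 0.0
```

```bash
python3 drive.py '[0, 0, 0, 0, 0, 0, 0.0, 0, 0, 0, 0, 0, 0, 0.0, 0, 0, 0, 0, 0, 0, 0.0, 0, 0, 0, 0, 0, 0, 0.0]'
python3 drive.py '[0, 0, 0, 0, 0, -0.02, 0.0, 0, 0, 0, 0, 0, -0.05, 0.0, 0, 0, 0, 0, 0, -0.09, 0.0, 0, 0, 0, 0, 0, -0.13, 0.0, 0, 0, 0, 0, 0, -0.16, 0.0]'
python3 drive.py '[0, 0, 0, 0, 0, 0, 0.0, 0, 0, 0, 0, 0, 0, 0.0]'
cat >> h.py <<'E'
def shk(x,y,z):
    q=np.load("shk.npy"); a,b=np.cos(q[2]),np.sin(q[2])
    return np.array([q[0]+a*x-b*y,q[1]+b*x+a*y,z])
YAW=-0.0471
E
python3 -c "
from h import *
togo(shk(.052,-.021,.17),YAW); togo(shk(.052,-.145,.17),YAW); print(shk(.052,-.021,.063))"
```

```text
clock: 5.08
tool_pos: [0.5707, -0.2843, 0.0075]
tcp_rot: [-3.142, 0.0, 0.19]
wrist_force: [-0.3, -0.3, 0.4]
finger_gap: 0.0337
gripper_force: 29.9
clock: 5.5
tool_pos: [0.5709, -0.2844, 0.1708]
tcp_rot: [3.14, -0.002, 0.19]
wrist_force: [0.7, 0.2, -0.8]
finger_gap: 0.0339
gripper_force: 29.9
clock: 5.67
tool_pos: [0.571, -0.2845, 0.1688]
tcp_rot: [3.14, -0.002, 0.19]
wrist_force: [-0.6, 0.4, -2.0]
finger_gap: 0.0339
gripper_force: 29.9
rotvec [ 0.0014 -0.0022  0.2369] shift [ 0.0668 -0.2969 -0.0016] tcp [ 0.571  -0.2845  0.1688] rpy [ 3.1399e+00 -2.0000e-03  1.8980e-01]
rotvec [ 0.0014 -0.0022  0.2369] shift [ 0.0377 -0.1764 -0.0015] tcp [ 0.571  -0.2845  0.1688] rpy [ 3.1399e+00 -2.0000e-03  1.8980e-01]
[0.5806446  0.01972934 0.063     ]
```

```bash
python3 drive.py '[0, 0, 0.237, 0.04, -0.18, 0, 0.0, 0, 0, 0.237, 0.04, -0.18, 0, 0.0, 0, 0, 0.237, 0.04, -0.18, 0, 0.0, 0, 0, 0.237, 0.04, -0.18, 0, 0.0, 0, 0, 0.237, 0.04, -0.18, 0, 0.0]'
python3 drive.py '[0, 0, 0, 0, -0.03, 0, 0.0, 0, 0, 0, 0, -0.07, 0, 0.0, 0, 0, 0, 0, -0.1, 0, 0.0, 0, 0, 0, 0, -0.12, 0, 0.0, 0, 0, 0, 0, -0.12, 0, 0.0]'
python3 drive.py '[0, 0, 0, 0, 0, 0, 0.0, 0, 0, 0, 0, 0, 0, 0.0]'
python3 -c "
from h import *
togo(shk(.052,-.021,.12),YAW)"
```

```text
clock: 6.08
tool_pos: [0.575, -0.0955, 0.1653]
tcp_rot: [-3.14, 0.003, -0.045]
wrist_force: [0.1, 0.7, -0.8]
finger_gap: 0.0338
gripper_force: 29.9
clock: 6.5
tool_pos: [0.5807, 0.0235, 0.1653]
tcp_rot: [-3.141, 0.003, -0.044]
wrist_force: [1.0, -0.4, -1.6]
finger_gap: 0.0339
gripper_force: 29.9
clock: 6.67
tool_pos: [0.5812, 0.0193, 0.1661]
tcp_rot: [3.141, 0.002, -0.047]
wrist_force: [-0.8, -0.5, -1.7]
finger_gap: 0.0342
gripper_force: 3.2
rotvec [ 0.0002  0.0022 -0.0003] shift [-0.0004 -0.0004  0.0461] tcp [0.5812 0.0193 0.1661] rpy [ 3.1414e+00  2.2000e-03 -4.7400e-02]
```

```bash
python3 drive.py '[0, 0, 0, 0, 0, 0, 0.0, 0, 0, 0, 0, 0, 0, 0.0, 0, 0, 0, 0, 0, 0, 0.0, 0, 0, 0, 0, 0, 0, 0.0, 0, 0, 0, 0, 0, 0, 0.0]'
python3 drive.py '[0, 0, 0, 0, 0, 0, 0.0, 0, 0, 0, 0, 0, 0, 0.0, 0, 0, 0, 0, 0, 0, 0.0, 0, 0, 0, 0, 0, 0, 0.0, 0, 0, 0, 0, 0, 0, 0.0]'
python3 -c "
from h import *
cv2.imwrite('pics/w4.png',arm.capture('wrist'))"
```

```text
clock: 7.08
tool_pos: [0.5816, 0.0196, 0.1675]
tcp_rot: [-3.142, -0.0, -0.048]
wrist_force: [-0.5, 0.4, -2.0]
finger_gap: 0.0337
gripper_force: 30.0
clock: 7.5
tool_pos: [0.5816, 0.0199, 0.1675]
tcp_rot: [-3.142, -0.0, -0.047]
wrist_force: [0.1, 0.5, -1.1]
finger_gap: 0.0338
gripper_force: 30.0
```

View pics/w4.png

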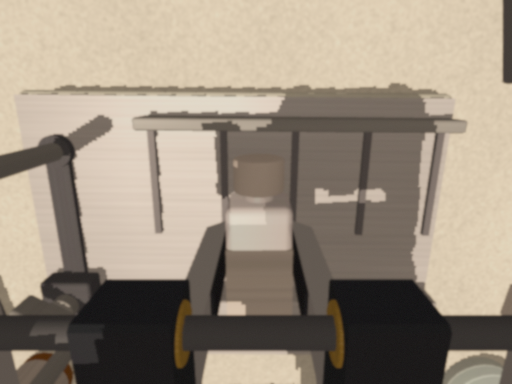

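The bottle is still held at the middle of the picture, with the cap's top edge at about (257,156). I'll check that against a level bottle.

```bash
python3 -c "
from h import *
c=arm.calibration('wrist'); t,r=pose()
f=lambda x,z:proj(c,t+r.apply([x,0,-z])).round(1)
print('cap end top',f(.05,.023),'bottom',f(.05,-.005),'body edge top',f(.028,.026),'cap base',f(.03,.023))
for dx in(-.004,.004):
  for p in(-.15,.15): print(dx,p,f(dx+.05-p*.02*0,.023+p*.05),f(dx+.025,.026+p*.025))
"
```

```text
cap end top [260.9 157. ] bottom [260.6 147.8] body edge top [260.9 203.3] cap base [260.9 197.5]
-0.004 -0.15 [260.8 162.2] [260.9 214.3]
-0.004 0.15 [261.  168.7] [260.9 219.8]
0.004 -0.15 [260.9 146.2] [260.9 199. ]
0.004 0.15 [261.1 151.2] [261.  203.8]
```

Level and centred. Lowering it.

```bash
python3 drive.py '[0, 0, 0, -0.001, 0, 0.035, 0.0, 0, 0, 0, -0.001, 0, 0.065, 0.0, 0, 0, 0, -0.001, 0, 0.085, 0.0, 0, 0, 0, -0.001, 0, 0.095, 0.0, 0, 0, 0, -0.001, 0, 0.1, 0.0]'
python3 drive.py '[0, 0, 0, 0, 0, 0.002, 0.0, 0, 0, 0, 0, 0, 0.003, 0.0, 0, 0, 0, 0, 0, 0.004, 0.0, 0, 0, 0, 0, 0, 0.004, 0.0]'
```

```text
clock: 7.97
tool_pos: [0.5802, 0.02, 0.0662]
tcp_rot: [3.142, 0.002, -0.047]
wrist_force: [0.1, -0.1, -1.6]
finger_gap: 0.0337
gripper_force: 30.0
clock: 8.3
tool_pos: [0.5811, 0.02, 0.0644]
tcp_rot: [-3.142, -0.002, -0.047]
wrist_force: [0.2, 1.1, -1.4]
finger_gap: 0.0338
gripper_force: 30.0
```

```bash
python3 drive.py '[0, 0, 0, 0, 0, 0.001, 0.0, 0, 0, 0, 0, 0, 0.0015, 0.0, 0, 0, 0, 0, 0, 0.0015, 0.0]'
python3 drive.py '[0, 0, 0, 0, 0, 0, 0.02, 0, 0, 0, 0, 0, 0, 0.04, 0, 0, 0, 0, 0, 0, 0.05, 0, 0, 0, 0, 0, 0, 0.05, 0, 0, 0, 0, 0, 0, 0.05]'
python3 drive.py '[0, 0, 0, 0, 0, -0.02, 0.05, 0, 0, 0, 0, 0, -0.05, 0.05, 0, 0, 0, 0, 0, -0.09, 0.05, 0, 0, 0, 0, 0, -0.13, 0.05, 0, 0, 0, 0, 0, -0.17, 0.05]'
python3 -c "
from h import *
togo([0.428,-0.284,.3],-0.14)"
```

```text
clock: 8.55
tool_pos: [0.581, 0.02, 0.0626]
tcp_rot: [-3.142, -0.001, -0.047]
wrist_force: [-0.3, -0.5, 2.4]
finger_gap: 0.0339
gripper_force: 30.0
clock: 8.97
tool_pos: [0.5806, 0.02, 0.0619]
tcp_rot: [3.142, 0.0, -0.047]
wrist_force: [0.7, -0.4, 0.8]
finger_gap: 0.0498
gripper_force: 0.0
clock: 9.38
tool_pos: [0.5802, 0.02, 0.2338]
tcp_rot: [-3.142, 0.0, -0.047]
wrist_force: [0.3, -0.7, 0.5]
finger_gap: 0.0496
gripper_force: 0.0
rotvec [0.     0.0003 0.0928] shift [-0.1377  0.3108 -0.0661] tcp [0.5802 0.02   0.2338] rpy [-3.1416e+00  3.0000e-04 -4.7200e-02]
```

Now to bottle B, with a look from above.

```bash
python3 drive.py '[0, 0, 0, -0.07, 0.16, -0.03, 0.094, 0, 0, 0, -0.07, 0.16, -0.03, 0.094, 0, 0, 0, -0.07, 0.16, -0.03, 0.094, 0, 0, 0, -0.07, 0.16, -0.03, 0.094, 0, 0, 0, -0.07, 0.16, -0.03, 0.094]'
python3 drive.py '[0, 0, 0.093, -0.067, 0.151, -0.02, 0.094, 0, 0, 0.093, -0.067, 0.151, -0.02, 0.094, 0, 0, 0.093, -0.067, 0.151, -0.02, 0.094, 0, 0, 0.093, -0.067, 0.151, -0.02, 0.094, 0, 0, 0.093, -0.067, 0.151, -0.02, 0.094]'
python3 drive.py '[0, 0, 0, 0, 0, 0, 0.094, 0, 0, 0, 0, 0, 0, 0.094]'
python3 - <<'E'
from h import *
togo([0.428,-0.284,.008],-0.14)
c=arm.calibration("wrist")
im=arm.capture("wrist"); cv2.imwrite("pics/w5.png",im); np.save("c5.npy",c,allow_pickle=True)
print(proj(c,(.428,-.284,.034)).round(1))
t=arm.capture("top"); cv2.imwrite("pics/w5c.png",np.hstack([cv2.resize(cv2.convertScaleAbs(im[90:300,150:370],alpha=1.3),(420,400)),cv2.resize(t[140:260,175:290],(380,400))]))
E
```

```text
clock: 9.8
tool_pos: [0.5014, -0.1404, 0.2633]
tcp_rot: [3.14, -0.001, -0.05]
wrist_force: [0.4, -0.5, 0.7]
finger_gap: 0.08
gripper_force: 0.0
clock: 10.22
tool_pos: [0.4266, -0.2891, 0.2827]
tcp_rot: [3.14, -0.0, -0.145]
wrist_force: [1.1, 0.3, -0.5]
finger_gap: 0.0943
gripper_force: 0.0
clock: 10.38
tool_pos: [0.4293, -0.2838, 0.2818]
tcp_rot: [-3.141, 0.0, -0.14]
wrist_force: [0.4, -0.7, -0.4]
finger_gap: 0.0942
gripper_force: 0.0
rotvec [-0.0004  0.0002 -0.0004] shift [-0.0012  0.0005  0.2738] tcp [ 0.4293 -0.2838  0.2818] rpy [-3.1412e+00  2.0000e-04 -1.4040e-01]
[260. 158.]
```

View pics/w5c.png

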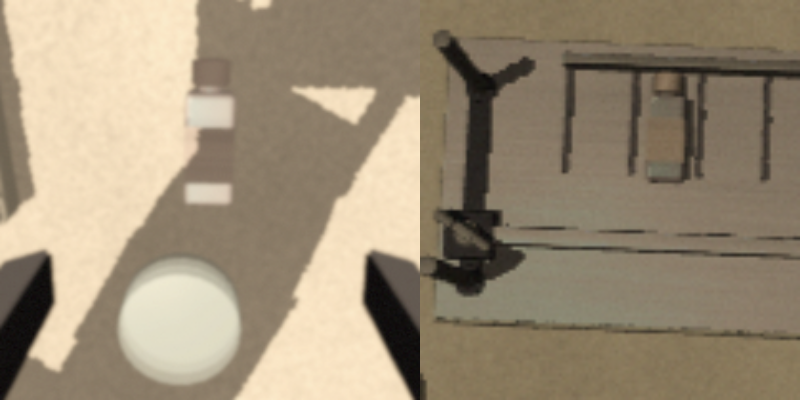

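Bottle A lies neatly in lane 2. Bottle B is at (259.5,159) against a predicted (260,158), so I grip it.

```bash
python3 drive.py '[0, 0, 0, -0.001, 0, 0.2, 0.094, 0, 0, 0, -0.001, 0, 0.2, 0.094, 0, 0, 0, -0.001, 0, 0.2, 0.094, 0, 0, 0, -0.001, 0, 0.2, 0.094, 0, 0, 0, -0.001, 0, 0.2, 0.094]'
python3 drive.py '[0, 0, 0, 0, 0, 0.03, 0.06, 0, 0, 0, 0, 0, 0.055, 0.05, 0, 0, 0, 0, 0, 0.074, 0.05, 0, 0, 0, 0, 0, 0.074, 0.05]'
python3 drive.py '[0, 0, 0, 0, 0, 0, 0.0, 0, 0, 0, 0, 0, 0, 0.0, 0, 0, 0, 0, 0, 0, 0.0, 0, 0, 0, 0, 0, 0, 0.0, 0, 0, 0, 0, 0, 0, 0.0]'
python3 drive.py '[0, 0, 0, 0, 0, 0, 0.0, 0, 0, 0, 0, 0, 0, 0.0, 0, 0, 0, 0, 0, 0, 0.0, 0, 0, 0, 0, 0, 0, 0.0, 0, 0, 0, 0, 0, 0, 0.0]'
python3 drive.py '[0, 0, 0, 0, 0, -0.02, 0.0, 0, 0, 0, 0, 0, -0.05, 0.0, 0, 0, 0, 0, 0, -0.09, 0.0, 0, 0, 0, 0, 0, -0.13, 0.0, 0, 0, 0, 0, 0, -0.16, 0.0]'
python3 drive.py '[0, 0, 0, 0, 0, 0, 0.0, 0, 0, 0, 0, 0, 0, 0.0]'
python3 -c "
from h import *
togo(shk(.052,-.145,.168),YAW)"
```

```text
clock: 10.9
tool_pos: [0.428, -0.2822, 0.0792]
tcp_rot: [-3.141, 0.002, -0.138]
wrist_force: [0.6, -1.1, -0.4]
finger_gap: 0.094
gripper_force: 0.0
clock: 11.23
tool_pos: [0.4271, -0.2817, 0.0045]
tcp_rot: [-3.139, 0.005, -0.138]
wrist_force: [0.8, 0.8, -1.2]
finger_gap: 0.0705
gripper_force: 0.0
clock: 11.65
tool_pos: [0.4286, -0.2843, 0.0089]
tcp_rot: [3.141, -0.001, -0.14]
wrist_force: [-0.3, 0.5, 0.2]
finger_gap: 0.0373
gripper_force: 0.0
clock: 12.07
tool_pos: [0.4285, -0.2843, 0.0088]
tcp_rot: [3.141, -0.001, -0.14]
wrist_force: [-0.8, 2.2, 6.7]
finger_gap: 0.0338
gripper_force: 29.9
clock: 12.48
tool_pos: [0.4283, -0.2842, 0.1713]
tcp_rot: [3.14, -0.002, -0.14]
wrist_force: [-0.2, 0.1, -1.6]
finger_gap: 0.0337
gripper_force: 29.9
clock: 12.65
tool_pos: [0.4284, -0.2844, 0.1692]
tcp_rot: [3.14, -0.002, -0.14]
wrist_force: [0.0, -0.5, -2.7]
finger_gap: 0.034
gripper_force: 29.9
rotvec [ 0.0015 -0.0024 -0.0932] shift [ 0.1197 -0.1989  0.0012] tcp [ 0.4284 -0.2844  0.1692] rpy [ 3.1402e+00 -2.5000e-03 -1.4030e-01]
```

```bash
python3 drive.py '[0, 0, -0.093, 0.03, -0.03, 0, 0.0, 0, 0, -0.093, 0.06, -0.06, 0, 0.0, 0, 0, -0.093, 0.08, -0.1, 0, 0.0, 0, 0, -0.093, 0.1, -0.13, 0, 0.0, 0, 0, -0.093, 0.12, -0.165, 0, 0.0]'
python3 drive.py '[0, 0, 0, 0.001, -0.02, 0, 0.0, 0, 0, 0, 0.001, -0.034, 0, 0.0, 0, 0, 0, 0.001, -0.034, 0, 0.0, 0, 0, 0, 0.001, -0.034, 0, 0.0]'
python3 -c "
from h import *
togo(shk(.052,-.145,.063),YAW)
cv2.imwrite('pics/w6.png',arm.capture('wrist'))"
```

```text
clock: 13.07
tool_pos: [0.5704, -0.1356, 0.1657]
tcp_rot: [-3.141, 0.003, -0.047]
wrist_force: [0.1, -0.7, -0.6]
finger_gap: 0.034
gripper_force: 29.9
clock: 13.4
tool_pos: [0.5719, -0.1037, 0.167]
tcp_rot: [-3.141, 0.002, -0.047]
wrist_force: [-0.3, 0.1, -2.0]
finger_gap: 0.0338
gripper_force: 29.9
rotvec [-0.0001  0.0018  0.0004] shift [0.0031 0.0003 0.104 ] tcp [ 0.5719 -0.1037  0.167 ] rpy [-3.1415e+00  1.8000e-03 -4.6700e-02]
```

View pics/w6.png

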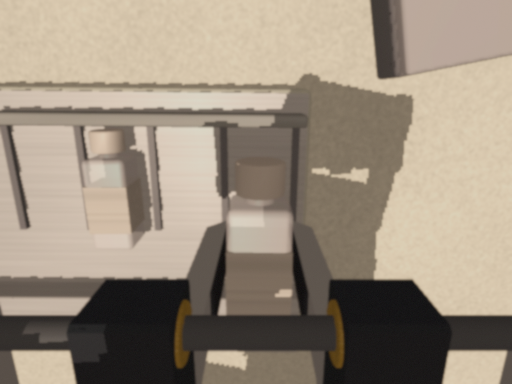

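Bottle B hangs level, with its cap end at (259,157), above lane 0 at the right. I'll lower it in the same way.

```bash
python3 drive.py '[0, 0, 0, 0.002, 0, 0.035, 0.0, 0, 0, 0, 0.002, 0, 0.065, 0.0, 0, 0, 0, 0.002, 0, 0.085, 0.0, 0, 0, 0, 0.002, 0, 0.095, 0.0, 0, 0, 0, 0.002, 0, 0.1, 0.0]'
python3 drive.py '[0, 0, 0, 0, 0, 0.001, 0.0, 0, 0, 0, 0, 0, 0.002, 0.0, 0, 0, 0, 0, 0, 0.003, 0.0, 0, 0, 0, 0, 0, 0.003, 0.0]'
python3 drive.py '[0, 0, 0, 0, 0, 0.001, 0.0, 0, 0, 0, 0, 0, 0.001, 0.0, 0, 0, 0, 0, 0, 0.001, 0.0]'
```

```text
clock: 13.87
tool_pos: [0.5737, -0.1047, 0.0666]
tcp_rot: [-3.141, 0.002, -0.049]
wrist_force: [0.0, -0.5, -1.9]
finger_gap: 0.0337
gripper_force: 29.9
clock: 14.2
tool_pos: [0.575, -0.1039, 0.0659]
tcp_rot: [3.141, -0.002, -0.047]
wrist_force: [-0.8, -0.1, -1.6]
finger_gap: 0.0336
gripper_force: 29.9
clock: 14.45
tool_pos: [0.5747, -0.1036, 0.0643]
tcp_rot: [3.142, -0.0, -0.047]
wrist_force: [-0.3, -0.0, -1.3]
finger_gap: 0.0337
gripper_force: 29.9
```

```bash
python3 drive.py '[0, 0, 0, 0, 0, 0.001, 0.0, 0, 0, 0, 0, 0, 0.001, 0.0, 0, 0, 0, 0, 0, 0.001, 0.0]'
python3 drive.py '[0, 0, 0, 0, 0, 0, 0.02, 0, 0, 0, 0, 0, 0, 0.04, 0, 0, 0, 0, 0, 0, 0.05, 0, 0, 0, 0, 0, 0, 0.05, 0, 0, 0, 0, 0, 0, 0.05]'
python3 drive.py '[0, 0, 0, 0, 0, -0.02, 0.05, 0, 0, 0, 0, 0, -0.05, 0.05, 0, 0, 0, 0, 0, -0.09, 0.05, 0, 0, 0, 0, 0, -0.13, 0.03, 0, 0, 0, 0, 0, -0.17, 0.0]'
python3 -c "
from h import *
togo(shk(-.10,-.052,.16),YAW);togo(shk(-.10,-.052,.066),YAW)"
```

```text
clock: 14.7
tool_pos: [0.5748, -0.1037, 0.0638]
tcp_rot: [3.141, -0.001, -0.047]
wrist_force: [-3.1, 0.9, 6.3]
finger_gap: 0.034
gripper_force: 29.9
clock: 15.12
tool_pos: [0.5746, -0.1036, 0.0629]
tcp_rot: [-3.142, 0.0, -0.047]
wrist_force: [-0.4, -0.3, -0.7]
finger_gap: 0.0499
gripper_force: 0.0
clock: 15.53
tool_pos: [0.5742, -0.1036, 0.2348]
tcp_rot: [-3.142, 0.0, -0.047]
wrist_force: [-0.4, 0.2, 0.1]
finger_gap: 0.0401
gripper_force: 0.0
rotvec [-0.      0.0003 -0.0001] shift [-0.1514 -0.0924  0.0749] tcp [ 0.5742 -0.1036  0.2348] rpy [-3.1415e+00  3.0000e-04 -4.7200e-02]
rotvec [-0.      0.0003 -0.0001] shift [-0.1513 -0.0924  0.1689] tcp [ 0.5742 -0.1036  0.2348] rpy [-3.1415e+00  3.0000e-04 -4.7200e-02]
```

```bash
python3 drive.py '[0, 0, 0, -0.151, -0.092, 0.07, 0.0, 0, 0, 0, -0.151, -0.092, 0.07, 0.0, 0, 0, 0, -0.151, -0.092, 0.07, 0.0, 0, 0, 0, -0.151, -0.092, 0.07, 0.0, 0, 0, 0, -0.151, -0.092, 0.07, 0.0]'
python3 drive.py '[0, 0, 0, 0, 0, 0.02, 0.0, 0, 0, 0, 0, 0, 0.05, 0.0, 0, 0, 0, 0, 0, 0.08, 0.0, 0, 0, 0, 0, 0, 0.094, 0.0, 0, 0, 0, 0, 0, 0.094, 0.0]'
python3 -c "
from h import *
togo(shk(-.10,-.052,.066),YAW)
im=arm.capture('wrist');cv2.imwrite('pics/w7.png',im)"
```

```text
clock: 15.95
tool_pos: [0.4249, -0.0032, 0.1615]
tcp_rot: [-3.141, 0.002, -0.047]
wrist_force: [0.2, 0.7, 0.6]
finger_gap: 0.0067
gripper_force: 0.0
clock: 16.37
tool_pos: [0.4265, -0.0045, 0.0665]
tcp_rot: [-3.141, 0.005, -0.047]
wrist_force: [-0.6, -0.5, 0.6]
finger_gap: 0.0004
gripper_force: 0.0
rotvec [-0.0002  0.0049 -0.0001] shift [ 0.0009 -0.0004  0.0004] tcp [ 0.4265 -0.0045  0.0665] rpy [-3.1414  0.0049 -0.0472]
```

View pics/w7.png

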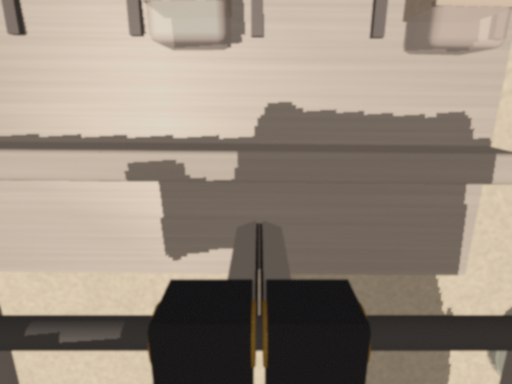

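The fingers are behind the bar and both bottles lie in their lanes. I'll push, slowing towards the end.

```bash
python3 drive.py '[0, 0, 0, 0.012, 0, 0, 0.0, 0, 0, 0, 0.022, 0, 0, 0.0, 0, 0, 0, 0.03, 0, 0, 0.0, 0, 0, 0, 0.038, 0, 0, 0.0, 0, 0, 0, 0.045, 0, 0, 0.0]'
python3 drive.py '[0, 0, 0, 0.006, 0, 0, 0.0, 0, 0, 0, 0.012, 0, 0, 0.0, 0, 0, 0, 0.018, 0, 0, 0.0, 0, 0, 0, 0.023, 0, 0, 0.0, 0, 0, 0, 0.027, 0, 0, 0.0]'
python3 drive.py '[0, 0, 0, 0.002, 0, 0, 0.0, 0, 0, 0, 0.004, 0, 0, 0.0, 0, 0, 0, 0.006, 0, 0, 0.0]'
python3 -c "
from h import *
togo(shk(-.022,-.052,.066),YAW)"
```

```text
clock: 16.83
tool_pos: [0.4734, -0.0069, 0.0701]
tcp_rot: [3.141, 0.0, -0.047]
wrist_force: [-6.7, -0.7, 4.0]
finger_gap: 0.0006
gripper_force: 3.1
clock: 17.25
tool_pos: [0.5003, -0.0083, 0.07]
tcp_rot: [3.141, 0.0, -0.047]
wrist_force: [-6.2, -1.5, 3.3]
finger_gap: 0.0001
gripper_force: 2.9
clock: 17.5
tool_pos: [0.503, -0.0084, 0.0698]
tcp_rot: [3.141, 0.008, -0.047]
wrist_force: [-41.8, -0.8, 31.6]
finger_gap: 0.0008
gripper_force: 21.4
rotvec [ 0.0004  0.0085 -0.    ] shift [ 0.0022 -0.0007  0.0038] tcp [ 0.503  -0.0084  0.0698] rpy [ 3.1412  0.0085 -0.0471]
```

```bash
python3 drive.py '[0, 0, 0, -0.005, 0, 0, 0.0, 0, 0, 0, -0.02, 0, 0, 0.0, 0, 0, 0, -0.035, 0, 0, 0.0]'
python3 drive.py '[0, 0, 0, 0, 0, -0.04, 0.0, 0, 0, 0, 0, 0, -0.08, 0.0, 0, 0, 0, 0, 0, -0.12, 0.02, 0, 0, 0, 0, 0, -0.16, 0.04, 0, 0, 0, 0, 0, -0.2, 0.06]'
python3 drive.py '[0, 0, 0, 0, 0, -0.04, 0.06, 0, 0, 0, 0, 0, -0.08, 0.06, 0, 0, 0, 0, 0, -0.08, 0.06]'
python3 -c "
from h import *
togo(shk(-.02,.10,.37),YAW)"
```

```text
clock: 17.75
tool_pos: [0.4713, -0.0067, 0.07]
tcp_rot: [3.142, -0.002, -0.047]
wrist_force: [-1.1, 0.4, -0.6]
finger_gap: 0.0006
gripper_force: 0.0
clock: 18.17
tool_pos: [0.4707, -0.0066, 0.2725]
tcp_rot: [3.142, -0.002, -0.047]
wrist_force: [0.2, -0.7, 0.2]
finger_gap: 0.017
gripper_force: 0.0
clock: 18.42
tool_pos: [0.4721, -0.0067, 0.3579]
tcp_rot: [3.141, -0.013, -0.047]
wrist_force: [-0.2, 0.3, 0.5]
finger_gap: 0.037
gripper_force: 0.0
rotvec [ 0.0005 -0.0126 -0.    ] shift [ 0.0353 -0.1525 -0.0117] tcp [ 0.4721 -0.0067  0.3579] rpy [ 3.1411 -0.0126 -0.0471]
```

```bash
python3 drive.py '[0, 0, 0, 0.035, -0.2, -0.012, 0.094, 0, 0, 0, 0.035, -0.2, -0.012, 0.094, 0, 0, 0, 0.035, -0.2, -0.012, 0.094, 0, 0, 0, 0.035, -0.2, -0.012, 0.094, 0, 0, 0, 0.035, -0.2, -0.012, 0.094]'
python3 drive.py '[0, 0, 0, 0, -0.007, 0, 0.094, 0, 0, 0, 0, -0.007, 0, 0.094]'
python3 - <<'E'
from h import *
togo(shk(-.02,.15,.37),YAW)
c=arm.calibration("wrist"); np.save("c8.npy",c,allow_pickle=True)
im=arm.capture("wrist"); cv2.imwrite("pics/w8.png",im)
cv2.imwrite("pics/w8b.png",cv2.resize(cv2.convertScaleAbs(im[20:300,60:433],alpha=1.3),None,fx=2.1,fy=2.1,interpolation=cv2.INTER_CUBIC))
print(proj(c,shk(-.006,.155,.116)))
E
```

```text
clock: 18.83
tool_pos: [0.5153, 0.1939, 0.3624]
tcp_rot: [-3.141, -0.002, -0.047]
wrist_force: [-0.1, 0.1, -0.2]
finger_gap: 0.0702
gripper_force: 0.0
clock: 19.0
tool_pos: [0.5156, 0.2003, 0.3614]
tcp_rot: [-3.141, -0.0, -0.044]
wrist_force: [0.1, -0.4, -0.1]
finger_gap: 0.0838
gripper_force: 0.0
rotvec [-0.0002 -0.0003  0.0029] shift [ 0.0014  0.0063 -0.0086] tcp [0.5156 0.2003 0.3614] rpy [-3.1414e+00 -3.0000e-04 -4.4200e-02]
[260.79142207 145.52129023]
```

View pics/w8b.png

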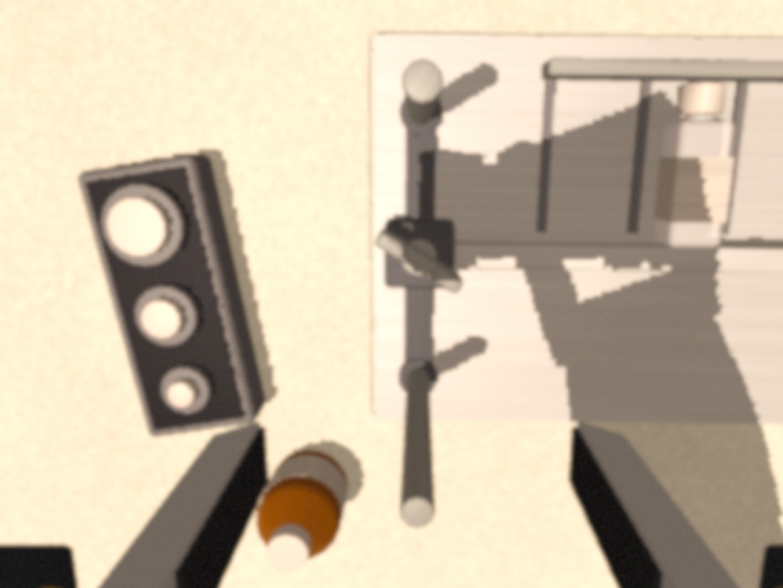

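The nut's wings run from (381,236) to (460,288) in the crop. The bar is against the bottle, and the keys are at (138,223), (163,317) and (181,391), with a visible bezel round each.

```bash
python3 - <<'E'
from h import *
c=np.load("c8.npy",allow_pickle=True).item(); c2=np.load("c2.npy",allow_pickle=True).item()
q=np.load("shk.npy")
inv=lambda w:(np.array([[np.cos(q[2]),np.sin(q[2])],[-np.sin(q[2]),np.cos(q[2])]])@(np.array(w)-q[:2])).round(4)
px=lambda u:(u[0]/2.1+60,u[1]/2.1+20)
a,b=[onz(c,px(u),z)[:2] for u,z in (((383,236),.116),((460,286),.116))]
A,B=inv(a),inv(b);print(A,B,"len",np.linalg.norm(A-B),"q",np.arctan2(A[0]-B[0],A[1]-B[1]),"mid",(A+B)/2,"hub",inv(onz(c,px((420,258)),.111)[:2]))
print("bar face far",inv(onz(c,px((560,243)),.085)[:2]))
print("uprights",inv(onz(c,px((423,80)),.26)[:2]),inv(onz(c,px((418,511)),.26)[:2]))
for n,u,u2 in (("start",(134,223),(34,192)),("timer",(161,316),(52,257)),("power",(181,391),(70,314))):
    p,e=tri(c,px(u),c2,np.array(u2)/1.5625); print(n,p.round(4),e.round(4),onz(c,px(u),.055).round(4),onz(c2,np.array(u2)/1.5625,.055).round(4))
print(arm.get_obs()["joints"].round(3))
togo(shk(-.006,.155,.25),YAW-.57); togo(shk(-.006,.155,.092),YAW-.57)
E
```

```text
[0.0105 0.1782] [-0.0197  0.1315] len 0.05561411691288462 q 0.5740384240003809 mid [-0.0046   0.15485] hub [-0.0033  0.156 ]
bar face far [0.0029 0.0657]
uprights [0.0842 0.1556] [-0.0944  0.157 ]
start [0.5574 0.3955 0.0493] 0.0011 [0.5584 0.3932 0.055 ] [0.5573 0.3915 0.055 ]
timer [0.4952 0.3813 0.0622] 0.0014 [0.493  0.3841 0.055 ] [0.4944 0.3862 0.055 ]
power [0.4373 0.3763 0.0586] 0.0011 [0.4366 0.3776 0.055 ] [0.4355 0.3789 0.055 ]
[ 0.302  0.243  1.239 -0.     1.66   1.918]
rotvec [-1.000e-04 -4.000e-04  5.715e-01] shift [ 0.0154 -0.0002  0.1115] tcp [0.5156 0.1988 0.3615] rpy [ 3.1416e+00 -4.0000e-04 -4.5600e-02]
rotvec [-1.000e-04 -4.000e-04  5.715e-01] shift [ 1.530e-02 -2.000e-04  2.695e-01] tcp [0.5156 0.1988 0.3615] rpy [ 3.1416e+00 -4.0000e-04 -4.5600e-02]
```

```bash
for i in 1 2 3 4; do :; done
python3 drive.py '[0, 0, -0.12, 0, 0, 0, 0.094, 0, 0, -0.24, 0, 0, 0, 0.094, 0, 0, -0.36, 0, 0, 0, 0.094, 0, 0, -0.48, 0, 0, 0, 0.094, 0, 0, -0.6, 0, 0, 0, 0.094]' | tail -1
python3 drive.py '[0, 0, -0.12, 0, 0, 0, 0.094, 0, 0, -0.24, 0, 0, 0, 0.094, 0, 0, -0.36, 0, 0, 0, 0.094, 0, 0, -0.48, 0, 0, 0, 0.094, 0, 0, -0.6, 0, 0, 0, 0.094]' | tail -1
python3 drive.py '[0, 0, -0.12, 0, 0, 0, 0.094, 0, 0, -0.24, 0, 0, 0, 0.094, 0, 0, -0.36, 0, 0, 0, 0.094, 0, 0, -0.48, 0, 0, 0, 0.094, 0, 0, -0.6, 0, 0, 0, 0.094]' | tail -1
python3 drive.py '[0, 0, -0.12, 0, 0, 0, 0.094, 0, 0, -0.24, 0, 0, 0, 0.094, 0, 0, -0.36, 0, 0, 0, 0.094, 0, 0, -0.48, 0, 0, 0, 0.094, 0, 0, -0.6, 0, 0, 0, 0.094]' | tail -1
python3 drive.py '[0, 0, -0.12, 0, 0, 0, 0.094, 0, 0, -0.17, 0, 0, 0, 0.094, 0, 0, -0.17, 0, 0, 0, 0.094]'
python3 -c "
from h import *
togo(shk(-.005,.1555,.25),YAW-.57+np.pi);togo(shk(-.005,.1555,.092),YAW-.57+np.pi);print(arm.get_obs()['joints'].round(3))"
```

```text
gripper_force: 0.0
gripper_force: 0.0
gripper_force: 0.0
gripper_force: 0.0
clock: 20.97
tool_pos: [0.5157, 0.1968, 0.3619]
tcp_rot: [3.141, 0.001, 2.523]
wrist_force: [-1.1, 0.1, 0.5]
finger_gap: 0.0939
gripper_force: 0.0
rotvec [ 0.0008  0.0008 -0.001 ] shift [-0.012   0.0109  0.1119] tcp [0.5157 0.1968 0.3619] rpy [3.1408e+00 8.0000e-04 2.5235e+00]
rotvec [ 0.0008  0.0008 -0.001 ] shift [-0.0119  0.0108  0.2699] tcp [0.5157 0.1968 0.3619] rpy [3.1408e+00 8.0000e-04 2.5235e+00]
[ 0.298  0.241  1.24  -0.     1.659 -0.654]
```

```bash
python3 drive.py '[0, 0, 0, -0.012, 0.011, 0, 0.094, 0, 0, 0, -0.012, 0.011, 0.03, 0.094, 0, 0, 0, -0.012, 0.011, 0.07, 0.094, 0, 0, 0, -0.012, 0.011, 0.11, 0.094, 0, 0, 0, -0.012, 0.011, 0.15, 0.094]'
python3 drive.py '[0, 0, 0, 0, 0, 0.03, 0.094, 0, 0, 0, 0, 0, 0.06, 0.094, 0, 0, 0, 0, 0, 0.08, 0.094, 0, 0, 0, 0, 0, 0.08, 0.094, 0, 0, 0, 0, 0, 0.08, 0.094]'
python3 -c "
from h import *
togo(shk(-.005,.1555,.092),YAW-.57+np.pi)"
```

```text
clock: 21.38
tool_pos: [0.5318, 0.1991, 0.2101]
tcp_rot: [3.141, 0.001, 2.519]
wrist_force: [1.1, 0.6, -0.5]
finger_gap: 0.0936
gripper_force: 0.0
clock: 21.8
tool_pos: [0.532, 0.1996, 0.1315]
tcp_rot: [-3.141, -0.0, 2.52]
wrist_force: [0.6, 0.3, 0.6]
finger_gap: 0.094
gripper_force: 0.0
rotvec [-0.0005 -0.0002 -0.0041] shift [-0.0005 -0.0007  0.0395] tcp [0.532  0.1996 0.1315] rpy [-3.1411e+00 -2.0000e-04  2.5203e+00]
```

```bash
python3 drive.py '[0, 0, 0, 0, 0, 0.015, 0.094, 0, 0, 0, 0, 0, 0.03, 0.094, 0, 0, 0, 0, 0, 0.039, 0.094, 0, 0, 0, 0, 0, 0.039, 0.094, 0, 0, 0, 0, 0, 0.039, 0.094]'
python3 drive.py '[0, 0, 0, 0, 0, 0, 0.0, 0, 0, 0, 0, 0, 0, 0.0, 0, 0, 0, 0, 0, 0, 0.0, 0, 0, 0, 0, 0, 0, 0.0, 0, 0, 0, 0, 0, 0, 0.0]'
python3 drive.py '[0, 0, 0, 0, 0, 0, 0.0, 0, 0, 0, 0, 0, 0, 0.0, 0, 0, 0, 0, 0, 0, 0.0]'
python3 -c "
from h import *
togo(shk(-.005,.1555,.092),YAW-.57+np.pi);print(arm.get_obs()['wrist_torque'])"
```

```text
clock: 22.22
tool_pos: [0.5325, 0.2004, 0.0933]
tcp_rot: [3.141, 0.001, 2.522]
wrist_force: [0.4, -0.5, 0.7]
finger_gap: 0.0942
gripper_force: 0.0
clock: 22.63
tool_pos: [0.532, 0.2005, 0.0923]
tcp_rot: [3.141, 0.0, 2.523]
wrist_force: [-0.0, -0.1, -0.4]
finger_gap: 0.0642
gripper_force: 0.0
clock: 22.88
tool_pos: [0.5314, 0.1996, 0.0922]
tcp_rot: [-3.139, -0.0, 2.523]
wrist_force: [-5.0, -7.4, 5.7]
finger_gap: 0.0593
gripper_force: 30.0
rotvec [-0.0022 -0.0004 -0.0016] shift [-0.001  -0.0004  0.0002] tcp [0.5314 0.1996 0.0922] rpy [-3.1394e+00 -4.0000e-04  2.5229e+00]
[-1.22039341  0.95303211  0.07556767]
```

Gripped across the tips: 59.3 mm. First short turn.

```bash
python3 drive.py '[0, 0, 0.06, 0, 0, 0, 0.0, 0, 0, 0.12, 0, 0, 0, 0.0, 0, 0, 0.18, 0, 0, 0, 0.0, 0, 0, 0.24, 0, 0, 0, 0.0, 0, 0, 0.24, 0, 0, 0, 0.0]'
python3 -c "
from h import *
print(arm.get_obs()['wrist_torque'])"
python3 drive.py '[0, 0, 0, 0, 0, 0, 0.094, 0, 0, 0, 0, 0, 0, 0.094, 0, 0, 0, 0, 0, 0, 0.094, 0, 0, 0, 0, 0, 0, 0.094, 0, 0, 0, 0, 0, 0, 0.094]'
python3 drive.py '[0, 0, 0, 0, 0, -0.02, 0.094, 0, 0, 0, 0, 0, -0.06, 0.094, 0, 0, 0, 0, 0, -0.1, 0.094, 0, 0, 0, 0, 0, -0.14, 0.094, 0, 0, 0, 0, 0, -0.17, 0.094]'
python3 drive.py '[0, 0, 0, 0, 0, -0.04, 0.094, 0, 0, 0, 0, 0, -0.07, 0.094, 0, 0, 0, 0, 0, -0.07, 0.094]'
python3 - <<'E'
from h import *
c=arm.calibration("wrist"); np.save("c9.npy",c,allow_pickle=True)
im=arm.capture("wrist"); cv2.imwrite("pics/w9.png",im)
u=proj(c,shk(-.005,.1555,.116)); print(u); x,y=u.astype(int)
cv2.imwrite("pics/w9b.png",cv2.resize(cv2.convertScaleAbs(im[max(y-90,0):y+90,x-110:x+110],alpha=1.3),None,fx=3,fy=3)); print(x-110,max(y-90,0))
togo(shk(-.005,.1555,.35),YAW-.81+np.pi)
E
```

```text
clock: 23.3
tool_pos: [0.5315, 0.1998, 0.0922]
tcp_rot: [-3.14, 0.0, 2.279]
wrist_force: [-5.1, -5.9, 5.1]
finger_gap: 0.0597
gripper_force: 30.0
[-1.06688089  0.81212125 -0.08974155]
clock: 23.72
tool_pos: [0.532, 0.2005, 0.092]
tcp_rot: [3.142, -0.0, 2.283]
wrist_force: [0.3, -0.4, -0.1]
finger_gap: 0.0894
gripper_force: 0.0
clock: 24.13
tool_pos: [0.5321, 0.2006, 0.2656]
tcp_rot: [3.139, 0.001, 2.283]
wrist_force: [-0.1, 0.1, 0.8]
finger_gap: 0.0941
gripper_force: 0.0
clock: 24.38
tool_pos: [0.5329, 0.2008, 0.3387]
tcp_rot: [3.133, 0.004, 2.283]
wrist_force: [-0.1, -0.5, 0.4]
finger_gap: 0.0939
gripper_force: 0.0
[255.22236716 162.14944959]
145 72
rotvec [ 0.0052  0.0023 -0.0016] shift [-0.0012 -0.0016 -0.0149] tcp [0.5326 0.2007 0.3351] rpy [3.1364e+00 2.3000e-03 2.2829e+00]
```

View pics/w9b.png

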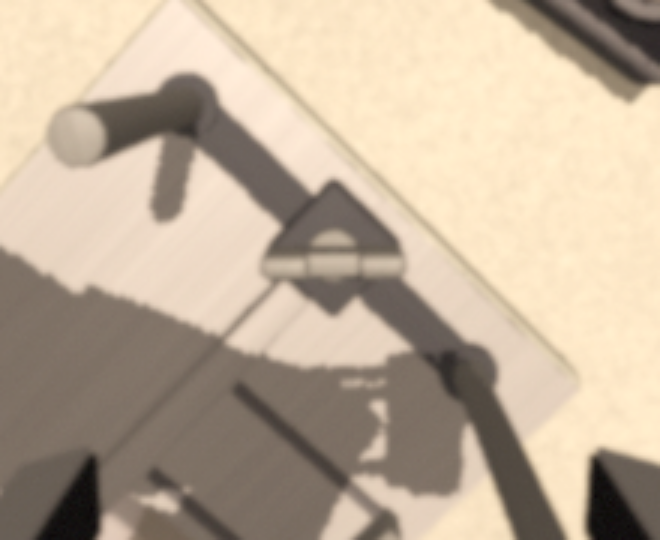

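The wings now lie along the closing line, horizontal at (256,159), so the nut followed the turn: q is about 0.81. Next I turn back a quarter for the grip across the thickness.

```bash

python3 drive.py '[0, 0, -0.12, 0, 0, 0, 0.06, 0, 0, -0.24, 0, 0, 0, 0.06, 0, 0, -0.36, 0, 0, 0, 0.06, 0, 0, -0.48, 0, 0, 0, 0.06, 0, 0, -0.6, 0, 0, 0, 0.06]' | tail -1
python3 drive.py '[0, 0, -0.12, 0, 0, 0, 0.06, 0, 0, -0.24, 0, 0, 0, 0.06, 0, 0, -0.36, 0, 0, 0, 0.06, 0, 0, -0.48, 0, 0, 0, 0.06, 0, 0, -0.6, 0, 0, 0, 0.06]' | tail -1
python3 drive.py '[0, 0, -0.12, 0, 0, 0, 0.06, 0, 0, -0.24, 0, 0, 0, 0.06, 0, 0, -0.37, 0, 0, 0, 0.06, 0, 0, -0.37, 0, 0, 0, 0.06, 0, 0, -0.37, 0, 0, 0, 0.06]'
python3 -c "
from h import *
togo(shk(-.005,.1555,.092),YAW+.761+np.pi)"
```

```text
gripper_force: 0.0
gripper_force: 0.0
clock: 25.68
tool_pos: [0.5318, 0.2004, 0.3309]
tcp_rot: [3.141, -0.001, -2.434]
wrist_force: [0.3, 0.3, 0.5]
finger_gap: 0.06
gripper_force: 0.0
rotvec [ 0.0006 -0.0014 -0.0061] shift [ 0.0006 -0.0016  0.2389] tcp [0.5318 0.2004 0.3309] rpy [ 3.1410e+00 -1.4000e-03 -2.4338e+00]
```

```bash

python3 drive.py '[0, 0, 0, 0, -0.001, 0.04, 0.06, 0, 0, 0, 0, -0.001, 0.08, 0.06, 0, 0, 0, 0, -0.001, 0.12, 0.06, 0, 0, 0, 0, -0.001, 0.16, 0.06, 0, 0, 0, 0, -0.001, 0.19, 0.06]'
python3 drive.py '[0, 0, 0, 0, 0, 0.015, 0.06, 0, 0, 0, 0, 0, 0.03, 0.06, 0, 0, 0, 0, 0, 0.043, 0.06, 0, 0, 0, 0, 0, 0.048, 0.06, 0, 0, 0, 0, 0, 0.048, 0.06]'
python3 drive.py '[0, 0, 0, 0, 0, 0, 0.0, 0, 0, 0, 0, 0, 0, 0.0, 0, 0, 0, 0, 0, 0, 0.0, 0, 0, 0, 0, 0, 0, 0.0, 0, 0, 0, 0, 0, 0, 0.0]'
python3 drive.py '[0, 0, 0, 0, 0, 0, 0.0, 0, 0, 0, 0, 0, 0, 0.0, 0, 0, 0, 0, 0, 0, 0.0, 0, 0, 0, 0, 0, 0, 0.0, 0, 0, 0, 0, 0, 0, 0.0]'
python3 -c "
from h import *
togo(shk(-.005,.1555,.092),YAW+.761+np.pi);print(arm.get_obs()['wrist_torque'])"
```

```text
clock: 26.1
tool_pos: [0.5313, 0.1993, 0.1383]
tcp_rot: [3.14, -0.003, -2.435]
wrist_force: [1.1, 0.8, -0.8]
finger_gap: 0.0597
gripper_force: 0.0
clock: 26.52
tool_pos: [0.5319, 0.1995, 0.0926]
tcp_rot: [3.141, -0.002, -2.433]
wrist_force: [-0.5, -0.1, -0.3]
finger_gap: 0.0604
gripper_force: 0.0
clock: 26.93
tool_pos: [0.5328, 0.1997, 0.0944]
tcp_rot: [-3.141, 0.001, -2.431]
wrist_force: [0.3, -0.3, -0.2]
finger_gap: 0.03
gripper_force: 0.0
clock: 27.35
tool_pos: [0.5326, 0.1998, 0.094]
tcp_rot: [3.142, -0.0, -2.43]
wrist_force: [-1.8, 0.2, 0.1]
finger_gap: 0.0097
gripper_force: 30.0
rotvec [ 0.0001 -0.     -0.0026] shift [ 0.0011 -0.0004  0.002 ] tcp [0.5326 0.1998 0.094 ] rpy [ 3.1415 -0.     -2.4303]
[0.22731331 0.03183101 0.03616386]
```

```bash

python3 drive.py '[0, 0, 0.08, 0, 0, 0, 0.0, 0, 0, 0.18, 0, 0, 0, 0.0, 0, 0, 0.28, 0, 0, 0, 0.0, 0, 0, 0.38, 0, 0, 0, 0.0, 0, 0, 0.48, 0, 0, 0, 0.0]'
python3 drive.py '[0, 0, 0.1, 0, 0, 0, 0.0, 0, 0, 0.2, 0, 0, 0, 0.0, 0, 0, 0.3, 0, 0, 0, 0.0, 0, 0, 0.4, 0, 0, 0, 0.0, 0, 0, 0.5, 0, 0, 0, 0.0]'
python3 drive.py '[0, 0, 0.12, 0, 0, 0, 0.0, 0, 0, 0.24, 0, 0, 0, 0.0, 0, 0, 0.36, 0, 0, 0, 0.0, 0, 0, 0.48, 0, 0, 0, 0.0, 0, 0, 0.57, 0, 0, 0, 0.0]'
python3 drive.py '[0, 0, 0, 0, 0, 0, 0.0, 0, 0, 0, 0, 0, 0, 0.0]'
python3 -c "
from h import *
togo(shk(-.005,.1555,.092),YAW-.79+np.pi);print(arm.get_obs()['wrist_torque'])"
```

```text
clock: 27.77
tool_pos: [0.5327, 0.1994, 0.094]
tcp_rot: [-3.141, 0.0, -2.915]
wrist_force: [0.8, -2.1, 1.4]
finger_gap: 0.0097
gripper_force: 30.0
clock: 28.18
tool_pos: [0.5328, 0.199, 0.094]
tcp_rot: [-3.14, 0.0, 2.868]
wrist_force: [0.4, -5.3, 2.2]
finger_gap: 0.0097
gripper_force: 30.0
clock: 28.6
tool_pos: [0.5325, 0.1986, 0.094]
tcp_rot: [-3.14, 0.001, 2.296]
wrist_force: [-2.0, -7.4, 3.1]
finger_gap: 0.0098
gripper_force: 30.0
clock: 28.77
tool_pos: [0.5325, 0.1986, 0.094]
tcp_rot: [-3.14, 0.001, 2.302]
wrist_force: [-2.3, -8.1, 3.2]
finger_gap: 0.0098
gripper_force: 30.0
rotvec [-0.0017  0.0009 -0.0028] shift [ 0.0005 -0.0003  0.002 ] tcp [0.5325 0.1986 0.094 ] rpy [-3.1399e+00  9.0000e-04  2.3017e+00]
[-1.54644753  0.27775642 -0.08487194]
```

```bash

python3 drive.py '[0, 0, 0, 0, 0, 0, 0.06, 0, 0, 0, 0, 0, 0, 0.06, 0, 0, 0, 0, 0, 0, 0.06, 0, 0, 0, 0, 0, 0, 0.06, 0, 0, 0, 0, 0, 0, 0.06]'
python3 drive.py '[0, 0, 0, 0, 0, -0.02, 0.06, 0, 0, 0, 0, 0, -0.06, 0.06, 0, 0, 0, 0, 0, -0.1, 0.06, 0, 0, 0, 0, 0, -0.14, 0.06, 0, 0, 0, 0, 0, -0.17, 0.09]'
python3 drive.py '[0, 0, 0, 0, 0, -0.04, 0.094, 0, 0, 0, 0, 0, -0.07, 0.094, 0, 0, 0, 0, 0, -0.07, 0.094]'
python3 -c "
from h import *
cv2.imwrite('pics/w10.png',arm.capture('wrist')[60:300])"
python3 drive.py '[0, 0, -0.12, 0, 0, 0, 0.094, 0, 0, -0.24, 0, 0, 0, 0.094, 0, 0, -0.36, 0, 0, 0, 0.094, 0, 0, -0.48, 0, 0, 0, 0.094, 0, 0, -0.6, 0, 0, 0, 0.094]' | tail -1
python3 drive.py '[0, 0, -0.12, 0, 0, 0, 0.094, 0, 0, -0.24, 0, 0, 0, 0.094, 0, 0, -0.36, 0, 0, 0, 0.094, 0, 0, -0.48, 0, 0, 0, 0.094, 0, 0, -0.6, 0, 0, 0, 0.094]' | tail -1
python3 drive.py '[0, 0, -0.12, 0, 0, 0, 0.094, 0, 0, -0.24, 0, 0, 0, 0.094, 0, 0, -0.37, 0, 0, 0, 0.094, 0, 0, -0.37, 0, 0, 0, 0.094, 0, 0, -0.37, 0, 0, 0, 0.094]'
python3 -c "
from h import *
togo(shk(-.005,.155,.092),YAW+.779+np.pi)"
```

```text
clock: 29.18
tool_pos: [0.5326, 0.1998, 0.094]
tcp_rot: [3.142, -0.0, 2.303]
wrist_force: [-0.1, -0.3, 0.7]
finger_gap: 0.0397
gripper_force: 0.0
clock: 29.6
tool_pos: [0.5327, 0.1998, 0.2677]
tcp_rot: [3.139, 0.001, 2.303]
wrist_force: [0.3, 0.5, 0.6]
finger_gap: 0.0634
gripper_force: 0.0
clock: 29.85
tool_pos: [0.5335, 0.2001, 0.3407]
tcp_rot: [3.133, 0.004, 2.303]
wrist_force: [0.3, 0.5, 0.6]
finger_gap: 0.0832
gripper_force: 0.0
gripper_force: 0.0
gripper_force: 0.0
clock: 31.15
tool_pos: [0.5325, 0.1997, 0.3329]
tcp_rot: [3.141, -0.001, -2.414]
wrist_force: [-0.0, 0.2, 0.8]
finger_gap: 0.0941
gripper_force: 0.0
rotvec [ 0.0007 -0.0014 -0.0041] shift [ 0.001  -0.001   0.2409] tcp [0.5325 0.1997 0.3329] rpy [ 3.1409e+00 -1.4000e-03 -2.4138e+00]
```

View pics/w10.png

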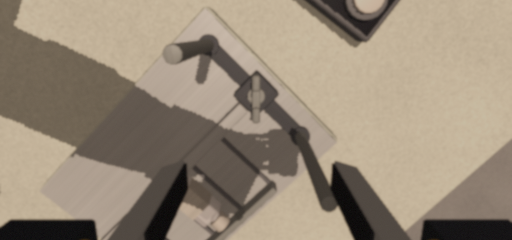

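The wing stands vertical at (256,97) in the crop, square to the closing line, so the nut turned with the gripper. Next is the grip across the tips.

```bash

python3 drive.py '[0, 0, 0, 0.001, -0.001, 0.04, 0.094, 0, 0, 0, 0.001, -0.001, 0.08, 0.094, 0, 0, 0, 0.001, -0.001, 0.12, 0.094, 0, 0, 0, 0.001, -0.001, 0.16, 0.094, 0, 0, 0, 0.001, -0.001, 0.19, 0.094]'
python3 drive.py '[0, 0, 0, 0, 0, 0.015, 0.094, 0, 0, 0, 0, 0, 0.03, 0.094, 0, 0, 0, 0, 0, 0.043, 0.094, 0, 0, 0, 0, 0, 0.049, 0.094, 0, 0, 0, 0, 0, 0.049, 0.094]'
python3 drive.py '[0, 0, 0, 0, 0, 0, 0.0, 0, 0, 0, 0, 0, 0, 0.0, 0, 0, 0, 0, 0, 0, 0.0, 0, 0, 0, 0, 0, 0, 0.0, 0, 0, 0, 0, 0, 0, 0.0]'
python3 drive.py '[0, 0, 0, 0, 0, 0, 0.0, 0, 0, 0, 0, 0, 0, 0.0, 0, 0, 0, 0, 0, 0, 0.0]'
python3 -c "
from h import *
togo(shk(-.005,.155,.092),YAW+.779+np.pi);print(arm.get_obs()['wrist_torque'])"
```

```text
clock: 31.57
tool_pos: [0.5312, 0.1979, 0.1403]
tcp_rot: [3.14, -0.003, -2.415]
wrist_force: [1.5, 0.7, -0.1]
finger_gap: 0.0943
gripper_force: 0.0
clock: 31.98
tool_pos: [0.5317, 0.1981, 0.0935]
tcp_rot: [3.14, -0.002, -2.413]
wrist_force: [0.1, 0.4, 0.2]
finger_gap: 0.0938
gripper_force: 0.0
clock: 32.4
tool_pos: [0.5327, 0.1983, 0.0955]
tcp_rot: [-3.141, 0.001, -2.411]
wrist_force: [-0.3, -0.3, 0.2]
finger_gap: 0.0639
gripper_force: 0.0
clock: 32.65
tool_pos: [0.5321, 0.1991, 0.0955]
tcp_rot: [3.14, 0.0, -2.41]
wrist_force: [-6.1, 4.2, 4.7]
finger_gap: 0.0596
gripper_force: 30.0
rotvec [ 0.0013  0.0002 -0.0007] shift [ 0.0006 -0.0006  0.0035] tcp [0.5321 0.1991 0.0955] rpy [ 3.1402e+00  2.0000e-04 -2.4104e+00]
[ 0.95629476  0.85574919 -0.04336422]
```

```bash

python3 drive.py '[0, 0, 0.08, 0, 0, 0, 0.0, 0, 0, 0.18, 0, 0, 0, 0.0, 0, 0, 0.28, 0, 0, 0, 0.0, 0, 0, 0.38, 0, 0, 0, 0.0, 0, 0, 0.48, 0, 0, 0, 0.0]'
python3 drive.py '[0, 0, 0.1, 0, 0, 0, 0.0, 0, 0, 0.2, 0, 0, 0, 0.0, 0, 0, 0.3, 0, 0, 0, 0.0, 0, 0, 0.4, 0, 0, 0, 0.0, 0, 0, 0.5, 0, 0, 0, 0.0]'
python3 drive.py '[0, 0, 0.12, 0, 0, 0, 0.0, 0, 0, 0.24, 0, 0, 0, 0.0, 0, 0, 0.36, 0, 0, 0, 0.0, 0, 0, 0.48, 0, 0, 0, 0.0, 0, 0, 0.57, 0, 0, 0, 0.0]'
python3 drive.py '[0, 0, 0, 0, 0, 0, 0.0, 0, 0, 0, 0, 0, 0, 0.0]'
python3 -c "
from h import *
togo(shk(-.005,.155,.092),YAW-.79+np.pi);print(arm.get_obs()['wrist_torque'])"
python3 drive.py '[0, 0, 0, 0, 0, 0, 0.094, 0, 0, 0, 0, 0, 0, 0.094, 0, 0, 0, 0, 0, 0, 0.094, 0, 0, 0, 0, 0, 0, 0.094, 0, 0, 0, 0, 0, 0, 0.094]'
python3 drive.py '[0, 0, 0, 0, 0, -0.02, 0.094, 0, 0, 0, 0, 0, -0.06, 0.094, 0, 0, 0, 0, 0, -0.1, 0.094, 0, 0, 0, 0, 0, -0.14, 0.094, 0, 0, 0, 0, 0, -0.17, 0.094]'
python3 drive.py '[0, 0, 0, 0, 0, -0.04, 0.06, 0, 0, 0, 0, 0, -0.07, 0.06, 0, 0, 0, 0, 0, -0.07, 0.06]' | tail -1
python3 - <<'E'
from h import *
im=arm.capture('wrist'); c=arm.calibration('wrist'); u=proj(c,shk(-.005,.155,.116)).astype(int); print(u)
cr=im[u[1]-30:u[1]+30,u[0]-35:u[0]+35]; cv2.imwrite('pics/w11.png',im)
g=cv2.cvtColor(cr,cv2.COLOR_BGR2GRAY); m=(g>np.percentile(g,70)).astype(np.uint8)
for k in cv2.findContours(m,cv2.RETR_EXTERNAL,cv2.CHAIN_APPROX_NONE)[0]:
    if cv2.contourArea(k)>60: print(cv2.minAreaRect(k))
E
```

```text
clock: 33.07
tool_pos: [0.5321, 0.199, 0.0955]
tcp_rot: [3.14, -0.0, -2.895]
wrist_force: [-5.5, 4.4, 4.4]
finger_gap: 0.0595
gripper_force: 30.0
clock: 33.48
tool_pos: [0.532, 0.199, 0.0954]
tcp_rot: [3.141, -0.001, 2.888]
wrist_force: [-5.1, 4.2, 4.8]
finger_gap: 0.06
gripper_force: 30.0
clock: 33.9
tool_pos: [0.532, 0.1989, 0.0954]
tcp_rot: [-3.141, -0.001, 2.317]
wrist_force: [-5.7, 4.6, 5.4]
finger_gap: 0.0595
gripper_force: 30.0
clock: 34.07
tool_pos: [0.532, 0.1989, 0.0955]
tcp_rot: [-3.142, -0.001, 2.322]
wrist_force: [-4.7, 3.3, 5.4]
finger_gap: 0.0599
gripper_force: 30.0
rotvec [-0.0001 -0.0013  0.0176] shift [-0.0005 -0.0005  0.0035] tcp [0.532  0.1989 0.0955] rpy [-3.1415e+00 -1.3000e-03  2.3221e+00]
[ 0.68569299  1.07455269 -0.10077115]
clock: 34.48
tool_pos: [0.5326, 0.1982, 0.095]
tcp_rot: [-3.142, 0.0, 2.323]
wrist_force: [0.2, -0.2, 0.6]
finger_gap: 0.0892
gripper_force: 0.0
clock: 34.9
tool_pos: [0.5327, 0.1983, 0.2686]
tcp_rot: [3.139, 0.001, 2.323]
wrist_force: [-0.1, 0.9, 0.9]
finger_gap: 0.094
gripper_force: 0.0
gripper_force: 0.0
[256 161]
((11.356165885925293, 44.38356018066406), (4.815500736236572, 25.543087005615234), 47.121097564697266)
((62.0, 7.5), (15.0, 14.0), 90.0)
((58.6900634765625, 15.763601303100586), (44.262969970703125, 12.206005096435547), 58.78159713745117)
((8.0, 21.0), (42.0, 16.0), 90.0)
```

```bash

python3 drive.py '[0, 0, -0.12, 0, 0, 0, 0.06, 0, 0, -0.24, 0, 0, 0, 0.06, 0, 0, -0.36, 0, 0, 0, 0.06, 0, 0, -0.48, 0, 0, 0, 0.06, 0, 0, -0.6, 0, 0, 0, 0.06]' | tail -1
python3 drive.py '[0, 0, -0.12, 0, 0, 0, 0.06, 0, 0, -0.24, 0, 0, 0, 0.06, 0, 0, -0.36, 0, 0, 0, 0.06, 0, 0, -0.48, 0, 0, 0, 0.06, 0, 0, -0.6, 0, 0, 0, 0.06]' | tail -1
python3 drive.py '[0, 0, -0.12, 0, 0, 0, 0.06, 0, 0, -0.24, 0, 0, 0, 0.06, 0, 0, -0.37, 0, 0, 0, 0.06, 0, 0, -0.37, 0, 0, 0, 0.06, 0, 0, -0.37, 0, 0, 0, 0.06]'
python3 -c "
from h import *
togo([.532,.1989,.092],YAW+.80+np.pi)"
```

```text
gripper_force: 0.0
gripper_force: 0.0
clock: 36.45
tool_pos: [0.5324, 0.1982, 0.3339]
tcp_rot: [3.141, -0.001, -2.394]
wrist_force: [0.1, 0.2, -0.3]
finger_gap: 0.0602
gripper_force: 0.0
rotvec [ 0.0007 -0.0014 -0.0053] shift [-0.0005  0.0006  0.2419] tcp [0.5324 0.1982 0.3339] rpy [ 3.1409e+00 -1.4000e-03 -2.3940e+00]
```

```bash

python3 drive.py '[0, 0, 0, 0, 0, 0.04, 0.06, 0, 0, 0, 0, 0, 0.08, 0.06, 0, 0, 0, 0, 0, 0.12, 0.06, 0, 0, 0, 0, 0, 0.16, 0.06, 0, 0, 0, 0, 0, 0.19, 0.06]' | tail -1
python3 drive.py '[0, 0, 0, 0, 0, 0.015, 0.06, 0, 0, 0, 0, 0, 0.03, 0.06, 0, 0, 0, 0, 0, 0.043, 0.06, 0, 0, 0, 0, 0, 0.05, 0.06, 0, 0, 0, 0, 0, 0.05, 0.06]'
python3 drive.py '[0, 0, 0, 0, 0, 0, 0.0, 0, 0, 0, 0, 0, 0, 0.0, 0, 0, 0, 0, 0, 0, 0.0, 0, 0, 0, 0, 0, 0, 0.0, 0, 0, 0, 0, 0, 0, 0.0]' | tail -1
python3 drive.py '[0, 0, 0, 0, 0, 0, 0.0, 0, 0, 0, 0, 0, 0, 0.0, 0, 0, 0, 0, 0, 0, 0.0, 0, 0, 0, 0, 0, 0, 0.0, 0, 0, 0, 0, 0, 0, 0.0]'
python3 drive.py '[0, 0, 0.08, 0, 0, 0, 0.0, 0, 0, 0.18, 0, 0, 0, 0.0, 0, 0, 0.28, 0, 0, 0, 0.0, 0, 0, 0.38, 0, 0, 0, 0.0, 0, 0, 0.48, 0, 0, 0, 0.0]'
python3 drive.py '[0, 0, 0.1, 0, 0, 0, 0.0, 0, 0, 0.2, 0, 0, 0, 0.0, 0, 0, 0.3, 0, 0, 0, 0.0, 0, 0, 0.4, 0, 0, 0, 0.0, 0, 0, 0.48, 0, 0, 0, 0.0]'
python3 -c "
from h import *
togo([.532,.1989,.092],YAW-.29+np.pi);print(arm.get_obs()['wrist_torque'])"
```

```text
gripper_force: 0.0
clock: 37.28
tool_pos: [0.5317, 0.198, 0.0933]
tcp_rot: [3.14, -0.003, -2.393]
wrist_force: [-0.3, 0.3, 0.3]
finger_gap: 0.0601
gripper_force: 0.0
gripper_force: 0.0
clock: 38.12
tool_pos: [0.5319, 0.199, 0.0951]
tcp_rot: [3.14, -0.0, -2.39]
wrist_force: [-5.1, 4.1, 2.7]
finger_gap: 0.0098
gripper_force: 30.0
clock: 38.53
tool_pos: [0.5319, 0.199, 0.0951]
tcp_rot: [3.14, -0.001, -2.875]
wrist_force: [-4.6, 5.7, 2.1]
finger_gap: 0.0094
gripper_force: 30.0
clock: 38.95
tool_pos: [0.5319, 0.1991, 0.0951]
tcp_rot: [3.141, -0.001, 2.928]
wrist_force: [-4.9, 4.7, 3.3]
finger_gap: 0.01
gripper_force: 30.0
rotvec [ 0.0006 -0.0014  0.1235] shift [-0.0001 -0.0001  0.0031] tcp [0.5319 0.1991 0.0951] rpy [ 3.1409e+00 -1.4000e-03  2.9280e+00]
[0.99496934 0.85569593 0.11397119]
```

```bash

t(){ python3 -c "
from h import *
o=arm.get_obs();print('tz',o['wrist_torque'].round(3),'phi',round((-.0471+np.pi-o['tcp_rot'][2]),3),'tau6',o['tau'][5].round(3))"; }
python3 drive.py '[0, 0, 0.04, 0, 0, 0, 0.0, 0, 0, 0.07, 0, 0, 0, 0.0, 0, 0, 0.07, 0, 0, 0, 0.0]' |tail -1; t
python3 drive.py '[0, 0, 0.02, 0, 0, 0, 0.0, 0, 0, 0.04, 0, 0, 0, 0.0, 0, 0, 0.04, 0, 0, 0, 0.0]' |tail -1; t
python3 drive.py '[0, 0, 0.02, 0, 0, 0, 0.0, 0, 0, 0.04, 0, 0, 0, 0.0, 0, 0, 0.04, 0, 0, 0, 0.0]' |tail -1; t
python3 drive.py '[0, 0, 0.02, 0, 0, 0, 0.0, 0, 0, 0.04, 0, 0, 0, 0.0, 0, 0, 0.04, 0, 0, 0, 0.0]' |tail -1; t
```

```text
gripper_force: 30.0
tz [ 0.971  0.872 -0.005] phi 0.233 tau6 0.761
gripper_force: 30.0
tz [0.99  0.791 0.016] phi 0.273 tau6 0.486
gripper_force: 30.1
tz [1.011 0.72  0.265] phi 0.312 tau6 0.7
gripper_force: 30.7
tz [0.922 0.825 0.463] phi 0.352 tau6 0.919
```

```bash

t(){ python3 -c "
from h import *
o=arm.get_obs();print('tz',o['wrist_torque'].round(3),'phi',round((-.0471+np.pi-o['tcp_rot'][2]),3),'tau6',o['tau'][5].round(3))"; }
python3 drive.py '[0, 0, 0.02, 0, 0, 0, 0.0, 0, 0, 0.04, 0, 0, 0, 0.0, 0, 0, 0.04, 0, 0, 0, 0.0]' |tail -1; t
python3 drive.py '[0, 0, -0.03, 0, 0, 0, 0.0, 0, 0, -0.05, 0, 0, 0, 0.0, 0, 0, -0.05, 0, 0, 0, 0.0]' |tail -1; t
python3 drive.py '[0, 0, 0, 0, 0, 0, 0.06, 0, 0, 0, 0, 0, 0, 0.06, 0, 0, 0, 0, 0, 0, 0.06, 0, 0, 0, 0, 0, 0, 0.06, 0, 0, 0, 0, 0, 0, 0.06]'
python3 drive.py '[0, 0, 0, 0, 0, -0.02, 0.06, 0, 0, 0, 0, 0, -0.06, 0.06, 0, 0, 0, 0, 0, -0.1, 0.04, 0, 0, 0, 0, 0, -0.14, 0.04, 0, 0, 0, 0, 0, -0.17, 0.0]'|tail -1
python3 drive.py '[0, 0, 0, 0, 0, -0.04, 0.0, 0, 0, 0, 0, 0, -0.07, 0.0, 0, 0, 0, 0, 0, -0.07, 0.0]'
python3 - <<'E'
from h import *
c=arm.calibration("wrist"); np.save("c12.npy",c,allow_pickle=True)
im=arm.capture("wrist"); cv2.imwrite("pics/w12.png",im); top=arm.capture("top"); cv2.imwrite("pics/top12.png",top)
u=proj(c,shk(-.005,.155,.116)).astype(int); print(u, u-[65,60])
a=cv2.resize(cv2.convertScaleAbs(im[u[1]-60:u[1]+60,u[0]-65:u[0]+65],alpha=1.4),(400,370),interpolation=cv2.INTER_CUBIC)
b=cv2.resize(top[140:251,200:320],(400,370),interpolation=cv2.INTER_CUBIC); cv2.imwrite("pics/w12b.png",np.hstack([a,b]))
E
```

```text
gripper_force: 31.9
tz [0.982 0.785 0.596] phi 0.392 tau6 1.047
gripper_force: 30.4
tz [0.985 0.808 0.408] phi 0.339 tau6 -0.073
clock: 40.87
tool_pos: [0.5326, 0.1982, 0.095]
tcp_rot: [-3.142, 0.0, 2.753]
wrist_force: [-0.1, -0.4, -0.1]
finger_gap: 0.0399
gripper_force: 0.0
gripper_force: 0.0
clock: 41.53
tool_pos: [0.5335, 0.1985, 0.3417]
tcp_rot: [3.136, 0.007, 2.753]
wrist_force: [-0.2, -0.0, 1.2]
finger_gap: 0.0199
gripper_force: 0.0
[256 158] [191  98]
```

View pics/w12b.png

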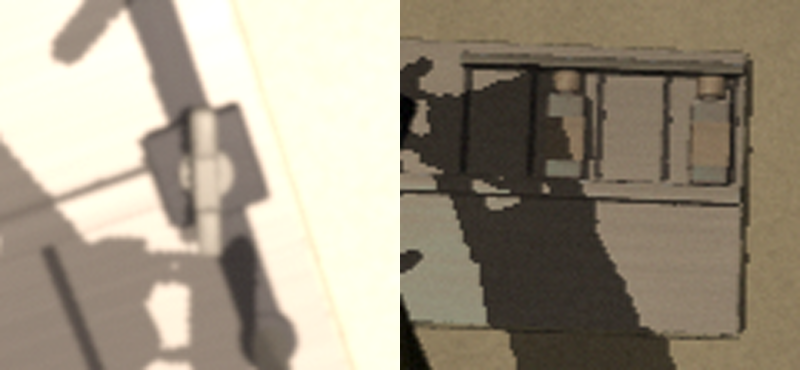

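The nut wing leans 0.06 rad anticlockwise of the gripper's square in the left crop, (201,110)–(210,250). That puts it at q ≈ 5.0, the stop whose torque I felt. Both bottles lie clamped in lanes 0 and 2. Next, the keys.

```bash
python3 - <<'E'
from h import *
togo([.4362,.378,.10]); togo([.4937,.385,.10]); togo([.5577,.3925,.10])
E
```

```text
rotvec [0. 0. 0.] shift [0.1578 0.1295 0.2354] tcp [0.5327 0.1982 0.3355] rpy [3.1407e+00 1.2000e-03 2.7526e+00]
rotvec [0. 0. 0.] shift [0.1072 0.1578 0.2355] tcp [0.5327 0.1982 0.3355] rpy [3.1407e+00 1.2000e-03 2.7526e+00]
rotvec [0. 0. 0.] shift [0.0508 0.189  0.2356] tcp [0.5327 0.1982 0.3355] rpy [3.1407e+00 1.2000e-03 2.7526e+00]
```

```bash

python3 drive.py '[0, 0, 0, 0.158, 0.13, 0, 0.0, 0, 0, 0, 0.158, 0.13, 0, 0.0, 0, 0, 0, 0.158, 0.13, 0, 0.0, 0, 0, 0, 0.158, 0.13, 0, 0.0, 0, 0, 0, 0.158, 0.13, 0, 0.0]' |tail -1
python3 drive.py '[0, 0, 0, 0, 0, 0.04, 0.0, 0, 0, 0, 0, 0, 0.08, 0.0, 0, 0, 0, 0, 0, 0.12, 0.0, 0, 0, 0, 0, 0, 0.16, 0.0, 0, 0, 0, 0, 0, 0.2, 0.0]'
python3 drive.py '[0, 0, 0, 0, 0, 0.02, 0.0, 0, 0, 0, 0, 0, 0.04, 0.0, 0, 0, 0, 0, 0, 0.055, 0.0, 0, 0, 0, 0, 0, 0.055, 0.0, 0, 0, 0, 0, 0, 0.055, 0.0]'
python3 -c "
from h import *
togo([.4362,.378,.062])"
```

```text
gripper_force: 0.0
clock: 42.47
tool_pos: [0.4345, 0.3777, 0.1316]
tcp_rot: [-3.14, -0.001, 2.753]
wrist_force: [1.0, 1.0, -0.4]
finger_gap: 0.0003
gripper_force: 0.0
clock: 42.88
tool_pos: [0.4349, 0.3778, 0.0787]
tcp_rot: [-3.139, -0.002, 2.753]
wrist_force: [-0.3, -0.4, 0.2]
finger_gap: 0.0005
gripper_force: 0.0
rotvec [0. 0. 0.] shift [-0.0012  0.0007  0.0167] tcp [0.4349 0.3778 0.0787] rpy [-3.1390e+00 -1.5000e-03  2.7527e+00]
```

```bash

python3 drive.py '[0, 0, 0, -0.001, 0, 0.008, 0.0, 0, 0, 0, -0.001, 0, 0.014, 0.0, 0, 0, 0, -0.001, 0, 0.014, 0.0]' | sed -n 2,4p
python3 drive.py '[0, 0, 0, 0, 0, 0.002, 0.0, 0, 0, 0, 0, 0, 0.003, 0.0, 0, 0, 0, 0, 0, 0.003, 0.0]'| sed -n 2,4p
python3 drive.py '[0, 0, 0, 0, 0, 0.002, 0.0, 0, 0, 0, 0, 0, 0.003, 0.0, 0, 0, 0, 0, 0, 0.003, 0.0]'| sed -n 2,4p
```

```text
tool_pos: [0.4366, 0.378, 0.0654]
tcp_rot: [3.142, 0.0, 2.753]
wrist_force: [-0.1, 0.0, 2.0]
tool_pos: [0.4367, 0.3781, 0.0633]
tcp_rot: [3.141, 0.0, 2.753]
wrist_force: [-0.9, -1.5, 3.7]
tool_pos: [0.4368, 0.3782, 0.0611]
tcp_rot: [3.141, 0.001, 2.753]
wrist_force: [-3.6, -4.0, 13.3]
```

Power bottomed: 5 N slope, then a hard rise to 13 N. Next is timer.

```bash

python3 drive.py '[0, 0, 0, 0, 0, -0.01, 0.0, 0, 0, 0, 0, 0, -0.03, 0.0, 0, 0, 0, 0, 0, -0.03, 0.0]' | sed -n 2,4p
python3 -c "
from h import *
togo([.4937,.385,.067])"
```

```text
tool_pos: [0.4376, 0.379, 0.0931]
tcp_rot: [3.138, 0.002, 2.753]
wrist_force: [0.9, 0.9, 0.7]
rotvec [0. 0. 0.] shift [-0.0496  0.0267  0.0263] tcp [0.4376 0.379  0.0931] rpy [3.1377e+00 2.1000e-03 2.7528e+00]
```

```bash

python3 drive.py '[0, 0, 0, -0.03, 0.015, 0, 0.0, 0, 0, 0, -0.05, 0.027, 0, 0.0, 0, 0, 0, -0.05, 0.027, 0, 0.0, 0, 0, 0, -0.05, 0.027, 0.015, 0.0, 0, 0, 0, -0.05, 0.027, 0.023, 0.0]' | sed -n 2,4p
python3 drive.py '[0, 0, 0, 0, 0, 0.002, 0.0, 0, 0, 0, 0, 0, 0.003, 0.0, 0, 0, 0, 0, 0, 0.003, 0.0]'| sed -n 2,4p
python3 drive.py '[0, 0, 0, 0, 0, 0.002, 0.0, 0, 0, 0, 0, 0, 0.003, 0.0, 0, 0, 0, 0, 0, 0.003, 0.0]'| sed -n 2,4p
python3 drive.py '[0, 0, 0, 0, 0, 0.001, 0.0, 0, 0, 0, 0, 0, 0.002, 0.0, 0, 0, 0, 0, 0, 0.002, 0.0]'| sed -n 2,4p
```

```text
tool_pos: [0.4926, 0.3838, 0.0652]
tcp_rot: [-3.141, -0.001, 2.753]
wrist_force: [2.2, 0.5, 2.0]
tool_pos: [0.4926, 0.3841, 0.0642]
tcp_rot: [-3.141, -0.0, 2.753]
wrist_force: [-1.1, -1.3, 3.4]
tool_pos: [0.493, 0.3844, 0.0614]
tcp_rot: [3.141, 0.0, 2.753]
wrist_force: [-2.4, 0.3, 4.8]
tool_pos: [0.4932, 0.3845, 0.061]
tcp_rot: [3.14, 0.001, 2.753]
wrist_force: [-8.2, -4.7, 19.2]
```

Timer is fully down at 19 N. Next is start.

```bash

python3 drive.py '[0, 0, 0, 0, 0, -0.01, 0.0, 0, 0, 0, 0, 0, -0.03, 0.0, 0, 0, 0, 0, 0, -0.03, 0.0]' | sed -n 2,4p
python3 -c "
from h import *
togo([.5577,.3925,.067])"
```

```text
tool_pos: [0.4942, 0.385, 0.0923]
tcp_rot: [3.138, 0.003, 2.753]
wrist_force: [1.0, 0.3, 1.6]
rotvec [0. 0. 0.] shift [-0.0558  0.0309  0.0256] tcp [0.4942 0.385  0.0923] rpy [3.1376e+00 2.6000e-03 2.7529e+00]
```

```bash

python3 drive.py '[0, 0, 0, -0.03, 0.015, 0, 0.0, 0, 0, 0, -0.056, 0.031, 0, 0.0, 0, 0, 0, -0.056, 0.031, 0, 0.0, 0, 0, 0, -0.056, 0.031, 0.015, 0.0, 0, 0, 0, -0.056, 0.031, 0.023, 0.0]' | sed -n 2,4p
python3 drive.py '[0, 0, 0, 0, 0, 0.002, 0.0, 0, 0, 0, 0, 0, 0.003, 0.0, 0, 0, 0, 0, 0, 0.003, 0.0]'| sed -n 2,4p
python3 drive.py '[0, 0, 0, 0, 0, 0.002, 0.0, 0, 0, 0, 0, 0, 0.003, 0.0, 0, 0, 0, 0, 0, 0.003, 0.0]'| sed -n 2,4p
python3 drive.py '[0, 0, 0, 0, 0, 0.001, 0.0, 0, 0, 0, 0, 0, 0.002, 0.0, 0, 0, 0, 0, 0, 0.002, 0.0]'| sed -n 2,4p
```

```text
tool_pos: [0.5564, 0.3912, 0.064]
tcp_rot: [-3.141, -0.001, 2.753]
wrist_force: [1.9, 0.6, 2.4]
tool_pos: [0.5563, 0.3915, 0.0633]
tcp_rot: [-3.141, -0.0, 2.753]
wrist_force: [-1.0, -2.7, 3.3]
tool_pos: [0.5567, 0.3918, 0.0612]
tcp_rot: [3.141, 0.001, 2.753]
wrist_force: [-3.2, -3.0, 9.9]
tool_pos: [0.5568, 0.3919, 0.0609]
tcp_rot: [3.14, 0.001, 2.753]
wrist_force: [-9.1, -6.8, 22.7]
```

All three keys are fully down. I retract and compare the bottle region with the earlier top image.

```bash

python3 drive.py '[0, 0, 0, 0, 0, -0.01, 0.0, 0, 0, 0, 0, 0, -0.04, 0.0, 0, 0, 0, 0, 0, -0.08, 0.0, 0, 0, 0, 0, 0, -0.12, 0.0, 0, 0, 0, 0, 0, -0.16, 0.0]' | tail -1
python3 drive.py '[0, 0, 0, 0, 0, 0, 0.0, 0, 0, 0, 0, 0, 0, 0.0]'
python3 - <<'E'
from h import *
t=arm.capture("top"); t0=cv2.imread("pics/top12.png"); cv2.imwrite("pics/top13.png",t)
d=cv2.absdiff(t,t0).max(2)
for n,y in (("lane0",-.145),("lane2",-.021)):
    c=arm.calibration("top"); u=[proj(c,shk(x,y+s,.08)) for x in(0,.105) for s in(-.02,.02)]; u=np.array(u); a=u.min(0).astype(int);b=u.max(0).astype(int)
    r=d[a[1]:b[1],a[0]:b[0]]; print(n,a,b,"mean diff",r.mean().round(1),"p90",np.percentile(r,90), "colour sat now",cv2.cvtColor(t[a[1]:b[1],a[0]:b[0]],cv2.COLOR_BGR2HSV)[...,1].mean().round(1),"then",cv2.cvtColor(t0[a[1]:b[1],a[0]:b[0]],cv2.COLOR_BGR2HSV)[...,1].mean().round(1))
E
```

```text
gripper_force: 0.0
clock: 47.05
tool_pos: [0.5571, 0.3921, 0.2206]
tcp_rot: [3.138, 0.003, 2.753]
wrist_force: [0.2, -0.2, -1.0]
finger_gap: 0.0009
gripper_force: 0.0
lane0 [282 160] [296 195] mean diff 3.2 p90 5.100000000000023 colour sat now 70.1 then 70.3
lane2 [241 159] [255 194] mean diff 32.4 p90 83.0 colour sat now 71.0 then 70.9
```

```bash
python3 -c "
from plant import arm
print(arm.job_done())"
```

```text
the job is handed in; nothing more can be done
None
```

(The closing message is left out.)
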